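# Weigh down a mended picture strip to dry

### The job

Weigh down the mended picture strip on the pine board: lay the wooden pressing block flat on the middle of the board, lengthwise along it, and stand the steel weight on the centre of the block. Then, on the board's lengthwise middle line, lay the small tape roll flat halfway between the block and the board's end with the dark strip, and stand the jar upright halfway between the block and the plain end. Set things down rather than drop them, never let the steel weight touch the board or the picture itself, and leave the big tape roll and the amber bottle where they are.

Things in the scene. Friction and masses are not known exactly. Their poses are not given: they have to be found in the camera images.
- board: Pine board 270 x 110 mm, 18 mm thick, fixed to the table, with a row of five small pictures on a strip of paper along its middle; at any yaw. A dark wood strip 18 mm wide crosses one end, flush with the top. Origin: centre of the underside; x runs lengthwise towards the end with the dark strip, y across, z up; the ends are at x = -135 and +135 mm, the top at z = 18 mm.
- block: Loose plain brown wooden pressing block 90 x 60 x 22 mm (length along its x, width along y), 0.1 to 0.15 kg. Starts flat on the table at any yaw. Origin: centre of the underside, z up.
- weight: Loose steel weight, a cylinder 46 mm in diameter and 36 mm high with a narrow neck and a 24 mm knob on top, 57 mm high in all, 0.4 to 0.63 kg. Starts upright on the table. Origin: centre of the underside, z up.
- roll: Loose small roll of white tape, 64 mm outside diameter, 38 mm hole, 30 mm high, 0.04 to 0.06 kg, lying flat on the table. Origin: centre of the underside, z along its axis, up.
- jar: Loose squat closed glass jar with a white lid, 52 mm in diameter at its widest, 55 mm high, 0.13 to 0.2 kg. Starts upright on the table. Origin: centre of the underside, z up.
- big_roll: Bystander, loose: big roll of white tape lying flat, 100 mm outside diameter, 76 mm hole, 45 mm high. Origin: centre of the underside.
- bottle: Bystander, loose: slim amber bottle, 44 mm in diameter, 120 mm high. Origin: centre of the underside.
Mind the look-alikes: they are no part of the job. Leave any turquoise or yellow look-alike of the weight alone.

How it is judged:
By the outcome, as a careful person would: the job done as asked, in the order asked, and still so for the second after the job is handed in, with the robot touching nothing.
It also fails if it takes over 109 s, if anything falls off the work surface, if the arm or the gripper's body presses on something with over 40 N, if the wrist force passes 120 N, or if a joint passes its speed limit or range.

### The arm

A 6-joint arm with a two-finger parallel gripper is mounted at the origin on the work surface. World frame = base frame: x ahead of the robot, y to its left, z up, the work surface at z = 0. Lengths are in m, angles in rad, forces in N, time in s.
With the tool pointing down it reaches from about 0.25 to 0.775 m from the base axis. Payload 8.9 kg.
Tool frame: the origin (TCP) lies on the centre line of the jaws, within the pads' length; the fingertips stand 14 mm ahead of it and the grasp point (between the pads) lies 5 mm behind it; z points along the fingers, y is the direction in which the jaws open and shut (so a half turn about z gives the same grasp; the last joint's range is limited). The gripper opens to 85 mm and grips with 20 to 120 N. Pads are 22 mm wide; open, the fingers measure 114 mm over their backs; the gripper's body (76 mm by 85 mm) begins 54 mm behind the grasp point. The pads swing forward as they close: fully open they stand 13 mm farther back than shut.
Start: joints at [-1.481, 0.291, -0.153, 1.127, 0, 1.431], TCP at [0.119, -0.511, 0.245] pointing down, gripper open.
Joint ranges: [-2.52, 2.52], [-0.91, 1.74], [-1.3, 1.37], [-1.96, 2.02], [-1.52, 1.47], [-3.14, 3.14]. Speed limits (rad/s): [2.22, 2.22, 2.79, 3.14, 3.14, 3.14].

### API

Orientations are given as a rotation vector (axis times angle).
In Python, from bench import monitor, optics, hand_in gives the robot as it stands.
- The arm moves only by the tool step_arm, never from a script. Its argument "increments" is a list of rows, each a list of 4 numbers: the shift along the tool's x, y, z in m, then the turn about the tool's z in degrees. In form: [[tx, ty, tz, yaw], ...]. A call has 1 to 20 rows; each row shifts and turns the commanded pose from where the row before left it, along the tool's axes as they then stand; what a row does not reach is not made up. A row lasts 1/10 s, in which the tool goes at most 50 mm and 8.59 degrees, less where a joint would pass 70% of its speed; a pose out of reach is approached as far as the arm can. A call with a gripper value outside its range is refused whole. "jaw" is the gripper command: -1 is shut, 1 is fully open, values between are in proportion, set as the call begins (left out, the last holds). The fingers move at their own pace and stop on an object; the grip force is fixed at half the most. Time passes only in rows, so rows that do not move let the fingers close. It gives the time, the measured TCP pose, the force and the opening at its end, in the units of the state.
- monitor.sense(): the state, without advancing time (a new reading comes with each control period).
- optics.read_camera(name): name is "scene" or "top" or "wrist"; returns a dict with "img" (480x640x3 uint8, blue, green, red), "range_z" (480x640 float32, m along the optical axis (not along the pixel's ray), 0 where there is no reading), "camera_matrix" (3x3 intrinsics, pixels), "D" ([k1, k2, p1, p2, k3] as OpenCV has them; the pictures are not rectified), "R" (3x3) and "t" (3): a world point X has camera coordinates R X + t. Camera axes: x right, y down, z forward; pixel columns grow to the right and rows downward; lengths in m; the calibration is good to about 2 mm. A picture is of the moment at which its call begins.
- hand_in(): hands the job in, once; it reports no verdict.
The state is a dict: "time": time; "qpos": joint angles; "joint_velocities": joint speeds; "effort": joint torques, N m; "position": TCP position; "tool_rot": TCP orientation; "force": force on the tool from outside, world axes, zero at the start; "wrist_torque": the same for the moment, N m; "grip_width": opening from 0.0 (shut) to 1.0 (fully open).
Only numpy, scipy, OpenCV 4.12 (cv2) and the standard library are available. Lean on these libraries where they do the work, as an engineer would, in place of code of your own. Each camera call takes 0.05 s, during which the arm holds its last target.

## Working session

There is one attempt and no reset: what is moved stays moved. The work goes in short steps, Python scripts to look and compute and a tool call to move; the robot and the scene stay as the last step left them, time stands still between calls to the robot, and variables do not carry over. Pictures are saved under pics/ and viewed, and the job is handed in when it is done.

Besides the shell and the picture viewer there is one more tool, called after "Request:" as name(argument=value, ...), one argument or row to a line, values as JSON. step_arm: Moves the arm, as the interface text tells. Its arguments: {"type":"object","properties":{"increments":{"type":"array","items":{"type":"array","items":{"type":"number"}}},"jaw":{"type":"number"}},"required":["increments"]}

```bash
ls; mkdir -p pics; cat > h.py <<'E'
import numpy as np, cv2
from bench import monitor, optics, hand_in
def cam(n):
    return optics.read_camera(n)
def pts(c):
    h,w=c["range_z"].shape
    u,v=np.meshgrid(np.arange(w),np.arange(h))
    p=cv2.undistortPoints(np.stack([u,v],-1).reshape(-1,1,2).astype(np.float64),c["camera_matrix"],np.array(c["D"],float)).reshape(h,w,2)
    z=c["range_z"].astype(float)
    X=np.stack([p[...,0]*z,p[...,1]*z,z],-1)
    W=(X-np.array(c["t"]).ravel())@np.array(c["R"])
    W[z==0]=np.nan
    return W
E
python3 - <<'E'
from h import *
for n in ["top","scene","wrist"]:
    c=cam(n); cv2.imwrite(f"pics/{n}0.png",c["img"]); np.savez(f"{n}0.npz",**{k:np.array(v) for k,v in c.items()})
    print(n,np.array(c["R"]).round(2).tolist(),np.array(c["t"]).round(3).tolist(),c["camera_matrix"][0][0])
print(monitor.sense())
E
```

```text
pics
top [[0.01, -1.0, 0.01], [-0.99, -0.01, -0.14], [0.14, -0.0, -0.99]] [-0.008, 0.553, 1.029] 449.37879331832545
scene [[-0.77, 0.64, 0.01], [0.53, 0.64, -0.56], [-0.36, -0.42, -0.83]] [0.443, -0.264, 1.174] 508.0359303404473
wrist [[0.23, -0.97, -0.0], [-0.93, -0.22, 0.3], [-0.3, -0.07, -0.95]] [-0.524, -0.04, 0.379] 331.268102492866
{'time': 0.15, 'qpos': array([-1.48128416e+00,  2.91114595e-01, -1.53892077e-01,  1.12672467e+00,
        4.33112781e-06,  1.43147802e+00]), 'joint_velocities': array([ 0.00026313, -0.00246269,  0.00151559, -0.00083275, -0.00111862,
       -0.00089658]), 'effort': array([ 1.48486310e-03, -5.37368739e+01,  3.31521785e+01,  1.14884600e-02,
       -1.57388022e-04,  3.07988259e-06]), 'position': array([ 0.11905917, -0.5110169 ,  0.24490581]), 'tool_rot': array([-3.12012352e+00, -3.58555638e-01, -4.33599993e-05]), 'force': array([0.42905593, 0.78718831, 0.04956583]), 'wrist_torque': array([-0.06661278, -0.02974918, -0.0265423 ]), 'grip_width': 0.998273510955327}
```

View pics/top0.png

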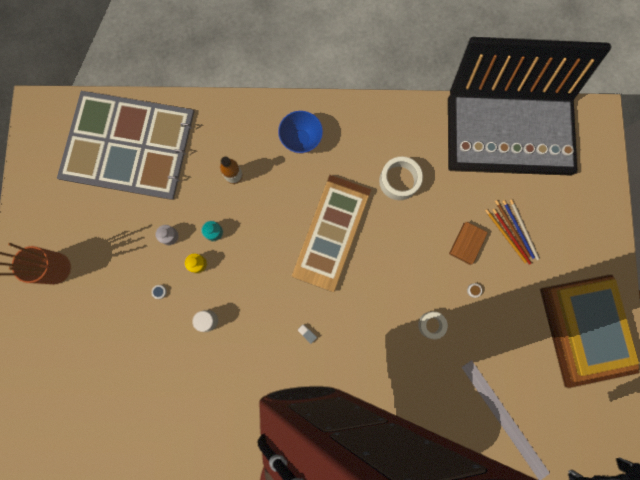

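View pics/scene0.png

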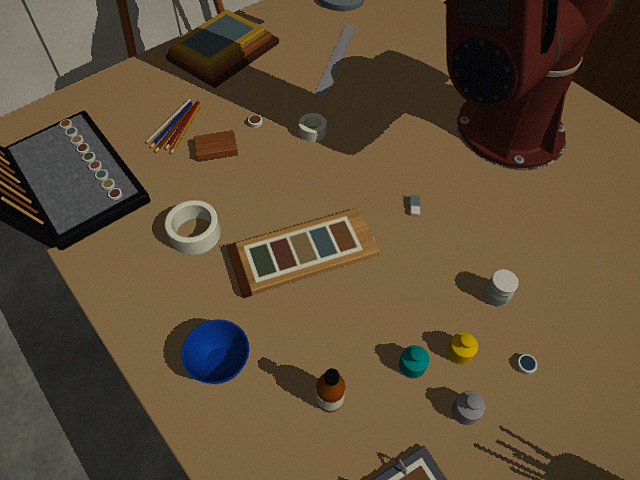

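Top view: the board is at (334,233) with its dark strip at (348,186). The block is at (468,243), the small roll at (434,325) and the jar at (203,321). Candidates for the weight are grey (166,234), turquoise (212,231) and yellow (195,263); grey is the steel one. Rolls: big (401,178), small (434,325). Next I measure them and check the choices in crops.

```bash
cat > m.py <<'E'
from h import *
def load(n):
    d=np.load(n); return {k:d[k] for k in d.files}
E
python3 - <<'E'
from m import *
for n in ["top","scene"]:
    c=load(n+"0.npz"); W=pts(c); 
    H=W[...,2]
    # table plane bias
    print(n,"table z med",np.nanmedian(H[np.abs(H)<0.008]))
    np.save(n+"W.npy",W)
W=np.load("topW.npy"); H=W[...,2]
seeds=dict(board=(334,233),block=(468,243),weight=(166,234),roll=(434,325),jar=(203,321),big=(401,178),bottle=(230,170),turq=(212,231),yel=(195,263))
for k,(u,v) in seeds.items():
    r=70 if k=="board" else 28
    if k in("weight","turq","yel"): r=17
    m=np.zeros(H.shape,bool); m[v-r:v+r,u-r:u+r]=True
    m&=(H>0.008)
    n,l,s,ce=cv2.connectedComponentsWithStats(m.astype(np.uint8))
    i=1+np.argmin([np.hypot(*(ce[j]-[u,v])) -s[j,4]/50 for j in range(1,n)])
    P=W[l==i]; top=np.nanpercentile(P[:,2],95)
    Q=P[P[:,2]>top-0.006]
    (cx,cy),(a,b),ang=cv2.minAreaRect(Q[:,:2].astype(np.float32)*1000)
    print(k,"n",len(P),"top",round(top,4),"centroid",Q[:,:2].mean(0).round(4),"rect",round(cx,1),round(cy,1),round(a,1),round(b,1),round(ang,1))
i=cv2.imread("pics/top0.png")
a=cv2.resize(i[190:350,130:270],None,fx=3,fy=3); b=cv2.resize(i[190:350,370:500],None,fx=3,fy=3)
cv2.imwrite("pics/crop0.png",np.hstack([a,b])[:, :800])
E
```

```text
top table z med -0.0012506095464863917
scene table z med 0.0004638390588340734
board n 4896 top 0.0204 centroid [ 0.5886 -0.0386] rect 589.9 -38.9 109.9 271.1 70.5
block n 951 top 0.0239 centroid [ 0.5672 -0.374 ] rect 567.0 -374.1 60.7 90.5 63.4
weight n 344 top 0.0555 centroid [0.577  0.3603] rect 576.9 361.2 22.4 22.1 89.2
roll n 449 top 0.0317 centroid [ 0.3688 -0.2809] rect 369.0 -280.5 61.1 60.0 52.3
jar n 413 top 0.0562 centroid [0.3725 0.2568] rect 371.4 257.6 43.1 42.0 0.4
big n 860 top 0.0467 centroid [ 0.7251 -0.2069] rect 725.5 -207.0 99.2 97.9 32.9
bottle n 431 top 0.1193 centroid [0.7321 0.2077] rect 733.0 208.0 21.2 19.3 42.6
turq n 324 top 0.0556 centroid [0.588  0.2527] rect 588.1 252.6 22.4 22.4 61.4
yel n 334 top 0.0556 centroid [0.5085 0.2885] rect 508.4 288.8 22.0 21.1 51.6
```

View pics/crop0.png

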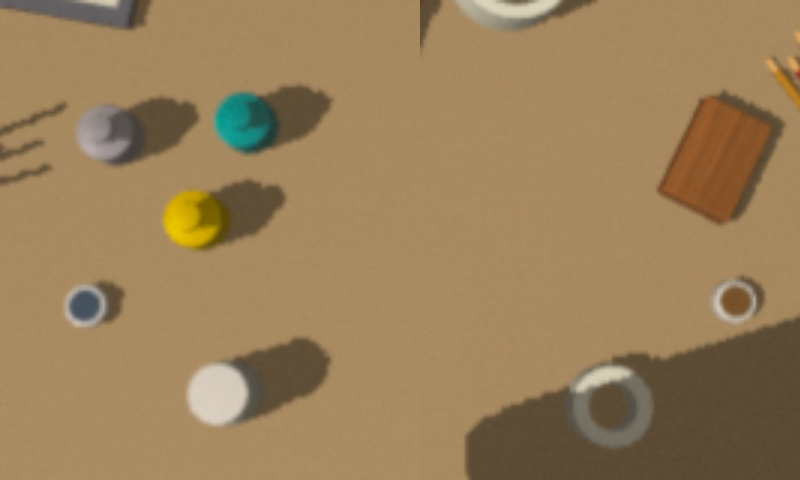

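Crop: the grey weight (left), turquoise and yellow look-alikes, jar, plain brown block and small roll match the descriptions. I'll cross-check with the scene camera and look at the finger geometry in the wrist view.

```bash
python3 - <<'E'
from m import *
from scipy.spatial.transform import Rotation as Ro
est=dict(block=(.567,-.374,.022,.06),weight=(.577,.3606,.057,.018),roll=(.369,-.2807,.030,.042),jar=(.372,.257,.055,.035),big=(.7253,-.207,.045,.06),bottle=(.7325,.208,.120,.02),board=(.5895,-.0388,.018,.16))
for n in ["top","scene"]:
    W=np.load(n+"W.npy")
    for k,(x,y,z,r) in est.items():
        m=(np.hypot(W[...,0]-x,W[...,1]-y)<r)&(np.abs(W[...,2]-z)<0.005)
        P=W[m]
        if len(P)<10: print(n,k,"few");continue
        (cx,cy),(a,b),ang=cv2.minAreaRect(P[:,:2].astype(np.float32)*1000)
        (ex,ey),er=cv2.minEnclosingCircle(P[:,:2].astype(np.float32)*1000)
        print(n,k,len(P),"z",P[:,2].mean().round(4),"cen",(P[:,:2].mean(0)*1000).round(1),"rect",np.round([cx,cy,a,b,ang],1),"circ",np.round([ex,ey,er],1))
c=load("wrist0.npz"); W=pts(c)
R=Ro.from_rotvec([-3.12012352e+00, -3.58555638e-01, -4.3e-05]).as_matrix(); p=np.array([0.11905917,-0.5110169,0.24490581])
print("cam in tool",((-c["R"].T@c["t"]-p)@R).round(3))
T=(W-p)@R; np.save("wT.npy",T)
m=(T[...,2]<0.1)&(T[...,2]>-0.2)
print(m.sum())
for s in (1,-1):
    q=T[m&(s*T[...,1]>0)]
    if len(q): print(s,q.min(0).round(4),q.max(0).round(4))
E
```

```text
top block 855 z 0.0209 cen [ 567.1 -374.1] rect [ 567.2 -374.3   60.8   90.9   63.2] circ [ 567.1 -374.7   52.4]
top weight 61 z 0.0547 cen [577.2 360.2] rect [576.5 360.1  21.1  20.2  18.8] circ [577.1 360.6  11.4]
top roll 363 z 0.0287 cen [ 368.8 -281. ] rect [ 369.  -280.5   61.1   60.    52.3] circ [ 368.5 -281.3   32. ]
top jar 288 z 0.0535 cen [372.6 256.8] rect [371.4 257.6  43.1  42.    0.4] circ [372.  257.8  22.9]
top big 540 z 0.0438 cen [ 725.  -207.1] rect [ 725.1 -207.5   98.4   98.8   79.1] circ [ 726.2 -207.7   50.6]
top bottle 72 z 0.1184 cen [732.  207.8] rect [733.  208.   21.2  19.3  42.6] circ [732.3 208.5  11. ]
top board 4760 z 0.0171 cen [588.  -38.4] rect [590.  -38.9 109.9 271.3  70.5] circ [589.8 -40.1 144.4]
scene block 861 z 0.0224 cen [ 569.5 -369.9] rect [ 568.6 -372.5   63.2   90.3   63.7] circ [ 569.1 -372.4   52. ]
scene weight 188 z 0.0557 cen [577.7 364.8] rect [577.1 364.8  22.1  22.7  20.6] circ [576.7 364.3  12. ]
scene roll 350 z 0.0296 cen [ 369.5 -276.7] rect [ 368.8 -277.7   66.3   60.6   49.9] circ [ 369.4 -278.7   33.7]
scene jar 509 z 0.055 cen [373.6 259.8] rect [373.2 259.8  46.3  46.5  23.4] circ [372.2 259.7  24.8]
scene big 838 z 0.045 cen [ 726.5 -203.9] rect [ 726.2 -205.4   98.5   99.1   39. ] circ [ 725.  -205.9   51.3]
scene bottle 183 z 0.1202 cen [733.3 210.9] rect [733.1 210.3  20.3  20.5  19. ] circ [732.5 210.4  11.1]
scene board 7103 z 0.0193 cen [594.3 -35.6] rect [589.1 -37.  113.3 270.9  70.4] circ [589.2 -38.2 145.2]
cam in tool [ 0.077  0.001 -0.127]
61505
1 [-0.0146  0.0001 -0.0875] [0.0209 0.0755 0.0027]
-1 [-0.0142 -0.0741 -0.0879] [ 0.0212 -0.      0.0026]
```

View pics/wrist0.png

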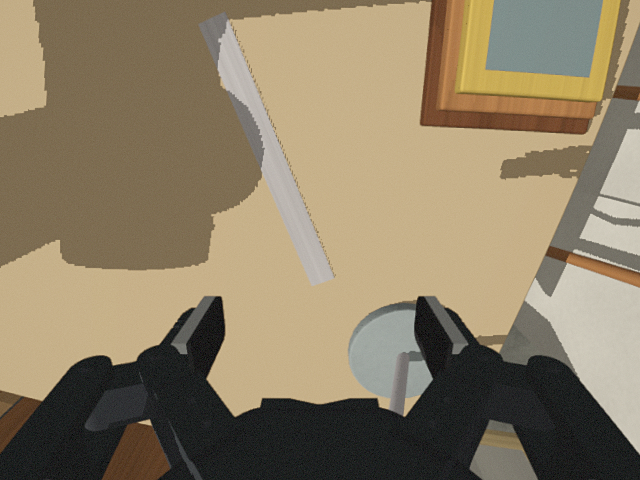

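```bash
cat > p.py <<'E'
import sys
from h import *
from scipy.spatial.transform import Rotation as Ro
def go(x,y,z,psi=None):
    s=monitor.sense(); R=Ro.from_rotvec(s["tool_rot"]).as_matrix()
    ps=np.degrees(np.arctan2(R[1,0],R[0,0]))
    d=R.T@(np.array([x,y,z])-s["position"])
    out="t %.2f pos %s psi %.2f tilt %.2f grip %.3f F %s q6 %.2f | d(tool) %s"%(s["time"],s["position"].round(4),ps,np.degrees(np.arccos(-R[2,2])),s["grip_width"],np.round(s["force"],1),s["qpos"][5],d.round(4))
    if psi is not None: out+=" yaw %.2f"%(-((psi-ps+180)%360-180))
    print(out)
if __name__=="__main__": go(*map(float,sys.argv[1:]))
E
python3 p.py 0.568 -0.3735 0.15 153.4
```

```text
t 0.15 pos [ 0.1191 -0.511   0.2449] psi 13.11 tilt 0.05 grip 0.998 F [0.4 0.8 0. ] q6 1.43 | d(tool) [ 0.4684 -0.032   0.095 ] yaw -140.29
```

Request:
step_arm(
  increments=[
    [0.047,-0.0033,0,0],
    [0.047,-0.0033,0,0],
    [0.047,-0.0033,0,0],
    [0.047,-0.0033,0.01,0],
    [0.047,-0.0033,0.01,0],
    [0.047,-0.0033,0.01,0],
    [0.047,-0.0033,0.01,0],
    [0.047,-0.0033,0.01,0],
    [0.047,-0.0033,0.01,0],
    [0.046,-0.0033,0.01,0],
    [0,0,0,-8.5],
    [0,0,0,-8.5],
    [0,0,0,-8.5],
    [0,0,0,-8.5],
    [0,0,0,-8.5],
    [0,0,0,-8.5],
    [0,0,0,-8.5],
    [0,0,0,-8.5],
    [0,0,0,-8.5],
    [0,0,0,-8.5],
  ],
  jaw=1,
)

```text
time: 2.15
position: [0.5682, -0.3727, 0.1748]
tool_rot: [-2.051, -2.379, 0.0]
force: [-0.1, 0.9, -0.3]
grip_width: 0.995
```

```bash
python3 p.py 0.568 -0.3735 0.15 153.4
```

```text
t 2.15 pos [ 0.5682 -0.3727  0.1748] psi 98.46 tilt 0.05 grip 0.995 F [-0.1  0.9 -0.3] q6 0.74 | d(tool) [-0.0008 -0.0003  0.0248] yaw -54.94
```

Request:
step_arm(
  increments=[
    [0,0,0.004,-7.9],
    [0,0,0.004,-7.9],
    [0,0,0.004,-7.9],
    [0,0,0.004,-7.9],
    [0,0,0.004,-7.9],
    [0,0,0.004,-7.9],
    [0,0,0,-7.9],
    [0,0,0,0],
  ],
)

```text
time: 2.95
position: [0.5681, -0.3726, 0.1508]
tool_rot: [-0.719, -3.057, -0.001]
force: [-0.6, 1.1, 0.5]
grip_width: 1.002
```

```bash
cat > w.py <<'E'
from h import *
import sys
from scipy.spatial.transform import Rotation as Ro
def wrist(name,zl,zh,xy,r,mode="rect",camn="wrist"):
    s=monitor.sense(); c=cam(camn); cv2.imwrite(f"pics/{name}.png",c["img"]); W=pts(c)
    m=(np.hypot(W[...,0]-xy[0],W[...,1]-xy[1])<r)&(W[...,2]>zl)&(W[...,2]<zh)
    P=W[m]; Q=P[:,:2].astype(np.float32)*1000
    print(camn,len(P),"z",np.median(P[:,2]).round(4),"cen",Q.mean(0).round(1),"rect",np.round(sum([list(a) if isinstance(a,tuple) else [a] for a in cv2.minAreaRect(Q)],[]),1),"circ",np.round(sum([list(a) if isinstance(a,tuple) else [a] for a in cv2.minEnclosingCircle(Q)],[]),1))
    return c,W
E
python3 - <<'E'
from w import *
wrist("w1",0.017,0.03,(.568,-.3735),.065)
import p; p.go(.568,-.3735,.016,153.4)
E
```

```text
wrist 7700 z 0.0206 cen [ 564.9 -372.1] rect [ 567.3 -373.3   60.1   89.6   63.4] circ [ 567.3 -373.2   52.5]
t 3.00 pos [ 0.5682 -0.3727  0.151 ] psi 153.24 tilt 0.04 grip 0.999 F [-0.3  0.7  0.5] q6 -0.22 | d(tool) [-0.0003 -0.0009  0.135 ] yaw -0.16
```

View pics/w1.png

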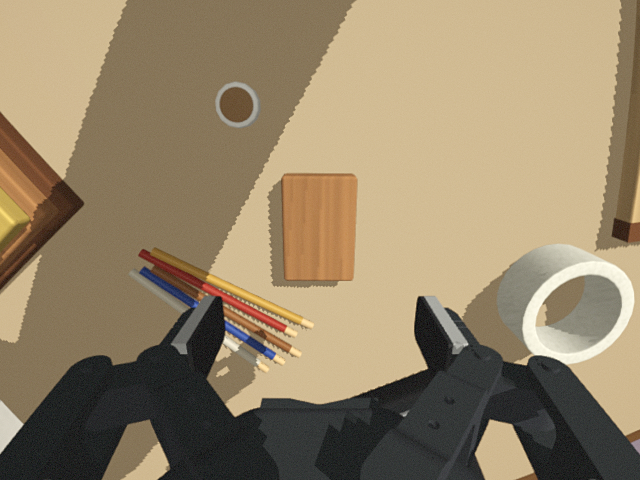

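Wrist view: the block is centred at about (320,228), with clear space for the fingers on both sides. The pencils lie well off to the left (150–310, 250–370).

Request:
step_arm(
  increments=[
    [0,-0.001,0.03,0],
    [0,0,0.03,0],
    [0,0,0.03,0],
    [0,0,0.025,0],
    [0,0,0.012,0],
    [0,0,0.008,0],
    [0,0,0,0],
  ],
)

```text
time: 3.7
position: [0.5678, -0.3736, 0.0159]
tool_rot: [-0.724, -3.056, -0.0]
force: [-0.7, 0.2, 0.2]
grip_width: 0.998
```

Request:
step_arm(
  increments=[
    [0,0,0,0],
    [0,0,0,0],
    [0,0,0,0],
    [0,0,0,0],
    [0,0,0,0],
    [0,0,0,0],
  ],
  jaw=-1,
)

```text
time: 4.3
position: [0.5688, -0.3744, 0.0181]
tool_rot: [0.722, 3.055, -0.002]
force: [-0.3, 1.1, 6.3]
grip_width: 0.683
```

```bash
python3 - <<'E'
from w import *
import p; p.go(.5675,-.3733,.016,153.4)
wrist("w2",0.017,0.03,(.568,-.3735),.065)
E
```

```text
t 4.30 pos [ 0.5688 -0.3744  0.0181] psi 153.40 tilt 0.16 grip 0.683 F [-0.3  1.1  6.3] q6 -0.23 | d(tool) [0.0017 0.0004 0.0021] yaw -0.00
wrist 26171 z 0.0207 cen [ 562.3 -371.9] rect [ 567.1 -374.4   86.5   90.1   62.7] circ [ 567.6 -374.5   52.8]
```

View pics/w2.png

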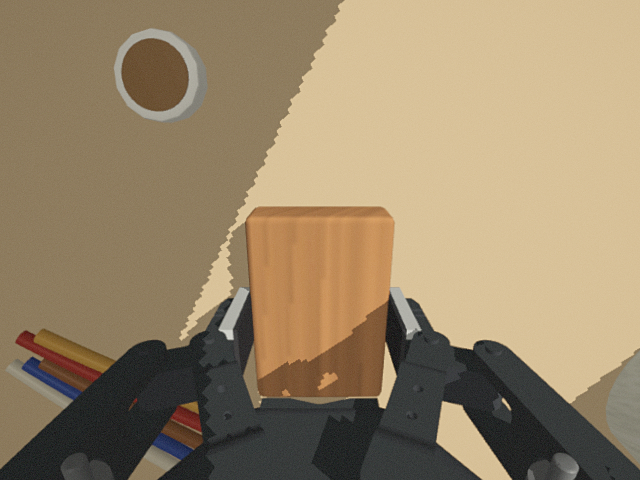

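Request:
step_arm(
  increments=[
    [0,0,-0.02,0],
    [0,0,-0.03,0],
    [0,0,-0.04,0],
    [0,0,-0.04,0],
    [0,0,0,0],
    [0,0,0,0],
  ],
)

```text
time: 4.95
position: [0.5685, -0.3742, 0.1478]
tool_rot: [0.722, 3.055, -0.002]
force: [-0.4, 0.4, -1.3]
grip_width: 0.687
```

```bash
python3 - <<'E'
from w import *
from scipy.spatial.transform import Rotation as Ro
import p; p.go(.5895,-.0382,.15,160.5)
s=monitor.sense(); R=Ro.from_rotvec(s["tool_rot"]).as_matrix()
c=cam("wrist"); cv2.imwrite("pics/w3.png",c["img"]); W=pts(c); T=(W-s["position"])@R
np.save("wT3.npy",T)
m=(np.abs(T[...,1])<.025)&(np.abs(T[...,0])<.055)&(T[...,2]>-.03)&(T[...,2]<.04)
P=T[m]; print(len(P),"z",np.percentile(P[:,2],[5,50,95]).round(4),"x",P[:,0].min(),P[:,0].max())
for y in(-.02,-.01,0,.01,.02):
    q=P[np.abs(P[:,1]-y)<.003]; print(y,q[:,0].min().round(4),q[:,0].max().round(4), np.polyfit(q[:,0],q[:,2],1).round(4))
E
```

```text
t 4.95 pos [ 0.5685 -0.3742  0.1478] psi 153.40 tilt 0.16 grip 0.687 F [-0.4  0.4 -1.3] q6 -0.23 | d(tool) [ 0.1317  0.3098 -0.0027] yaw -7.10
22287 z [-0.0034 -0.0025  0.0004] x -0.043408361360134255 0.046572939248642906
-0.02 -0.0431 0.0464 [ 0.0275 -0.0022]
-0.01 -0.0434 0.0465 [ 0.0283 -0.0022]
0 -0.0431 0.0464 [ 0.0283 -0.0022]
0.01 -0.043 0.0464 [ 0.0282 -0.0022]
0.02 -0.0429 0.0466 [ 0.0281 -0.0022]
```

View pics/w3.png

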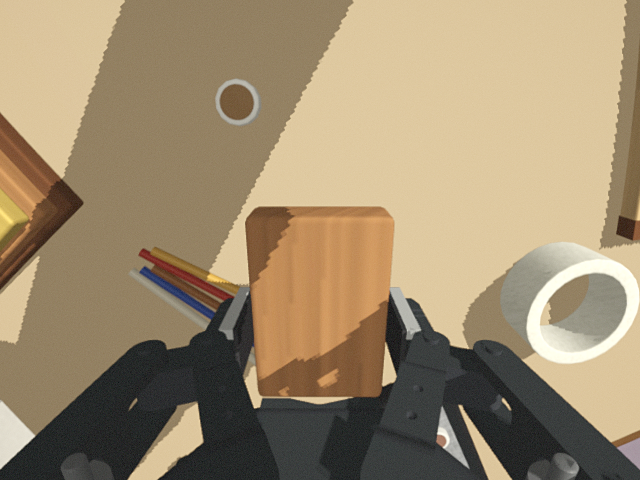

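Request:
step_arm(
  increments=[
    [0.0081,0.0194,0,0],
    [0.0163,0.0388,0,0],
    [0.0163,0.0388,0,0],
    [0.0163,0.0388,0,0],
    [0.0163,0.0388,0,0],
    [0.0163,0.0388,0,0],
    [0.0163,0.0388,0,0],
    [0.0163,0.0388,0,0],
    [0.0081,0.0194,0,0],
    [0,0,0.02,-3.6],
    [0,0,0.02,-3.5],
    [0,0,0,0],
    [0,0,0,0],
  ],
)

```text
time: 6.3
position: [0.5895, -0.0377, 0.1055]
tool_rot: [-0.534, -3.093, -0.0]
force: [0.2, -0.4, -1.4]
grip_width: 0.685
```

```bash
python3 - <<'E'
from w import *
import p; p.go(.591,-.0385,.036,160.5)
c,W=wrist("w4",0.012,0.022,(.5895,-.038),.2)
wrist("t4",0.012,0.022,(.5895,-.038),.2,camn="top")
E
```

```text
t 6.30 pos [ 0.5895 -0.0377  0.1055] psi 160.40 tilt 0.14 grip 0.685 F [ 0.2 -0.4 -1.4] q6 0.15 | d(tool) [-0.0019 -0.0002  0.0695] yaw -0.10
wrist 32253 z 0.0171 cen [516.5 -12.2] rect [579.8 -67.9 173.9 273.5  70.7] circ [579.4 -68.3 160.2]
top 21 z 0.017 cen [ 679.2 -195.5] rect [ 679.5 -196.2   37.7    5.2   72.9] circ [ 682.  -197.    18.8]
```

View pics/w4.png

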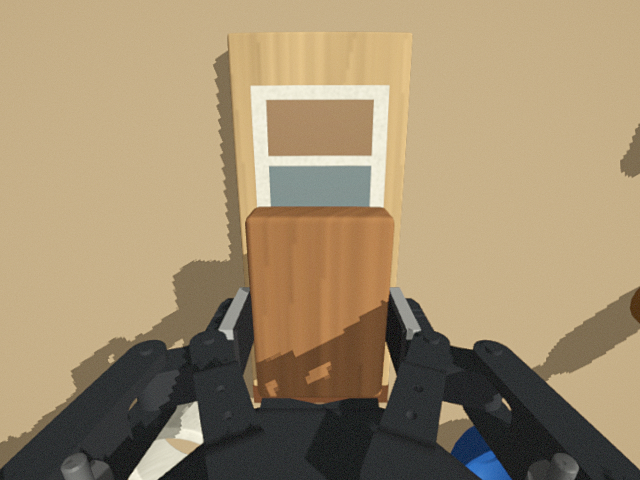

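```bash
python3 - <<'E'
from w import *
from scipy.spatial.transform import Rotation as Ro
s=monitor.sense(); R=Ro.from_rotvec(s["tool_rot"]).as_matrix()
c=cam("wrist"); W=pts(c); T=(W-s["position"])@R
m=(W[...,2]>0.011)&(W[...,2]<0.022)&(T[...,0]>.055)&(np.abs(T[...,1])<.08)
P=T[m]
for x in(.06,.075,.09,.105,.12):
    q=P[np.abs(P[:,0]-x)<.003]; print("x",x,"y",q[:,1].min().round(4),q[:,1].max().round(4),((q[:,1].min()+q[:,1].max())/2).round(4))
for y in(-.045,-.02,0,.02,.045):
    q=P[np.abs(P[:,1]-y)<.003]; print("y",y,"xmax",q[:,0].max().round(4))
E
```

```text
x 0.06 y -0.0557 0.0546 -0.0006
x 0.075 y -0.0552 0.0545 -0.0003
x 0.09 y -0.0553 0.0547 -0.0003
x 0.105 y -0.0557 0.0539 -0.0009
x 0.12 y -0.0552 0.0544 -0.0004
y -0.045 xmax 0.1365
y -0.02 xmax 0.1367
y 0 xmax 0.1369
y 0.02 xmax 0.1365
y 0.045 xmax 0.1363
```

Request:
step_arm(
  increments=[
    [-0.0005,-0.0004,0.025,-0.1],
    [0,0,0.02,0],
    [0,0,0.011,0],
    [0,0,0.004,0],
    [0,0,0,0],
  ],
)

```text
time: 6.95
position: [0.5908, -0.0384, 0.0465]
tool_rot: [0.53, 3.097, 0.0]
force: [0.4, 0.5, -2.3]
grip_width: 0.686
```

```bash
python3 - <<'E'
from w import *
import p; p.go(.591,-.0385,.036,160.5)
from scipy.spatial.transform import Rotation as Ro
s=monitor.sense(); R=Ro.from_rotvec(s["tool_rot"]).as_matrix()
c=cam("wrist"); cv2.imwrite("pics/w5.png",c["img"]); W=pts(c); T=(W-s["position"])@R
m=(W[...,2]>0.011)&(W[...,2]<0.023)&(T[...,0]>.048)&(np.abs(T[...,1])<.08)
P=T[m]
for x in(.06,.075,.09,.105,.12):
    q=P[np.abs(P[:,0]-x)<.003]; print("x",x,"y",q[:,1].min().round(4),q[:,1].max().round(4),((q[:,1].min()+q[:,1].max())/2).round(4))
for y in(-.045,-.02,0,.02,.045):
    q=P[np.abs(P[:,1]-y)<.003]; print("y",y,"xmax",q[:,0].max().round(4))
B=T[(np.abs(T[...,1])<.024)&(np.abs(T[...,0])<.055)&(T[...,2]>-.01)&(T[...,2]<.004)]
print("block x",np.percentile(B[:,0],[0.05,99.95]).round(4))
wrist("s5",0.033,0.072,(.5895,-.038),.04,camn="scene")
E
```

```text
t 6.95 pos [ 0.5908 -0.0384  0.0465] psi 160.59 tilt 0.00 grip 0.686 F [ 0.4  0.5 -2.3] q6 0.15 | d(tool) [-0.0002 -0.      0.0105] yaw 0.09
x 0.06 y -0.0548 0.0551 0.0002
x 0.075 y -0.055 0.0548 -0.0001
x 0.09 y -0.0548 0.0554 0.0003
x 0.105 y -0.055 0.0553 0.0001
x 0.12 y -0.0547 0.0552 0.0003
y -0.045 xmax 0.1318
y -0.02 xmax 0.1315
y 0 xmax 0.1313
y 0.02 xmax 0.1314
y 0.045 xmax 0.132
block x [-0.0429  0.0464]
scene 610 z 0.0519 cen [603.3 -39. ] rect [592.5 -35.1  69.1  77.6  50.3] circ [589.5 -37.9  39.9]
```

View pics/s5.png

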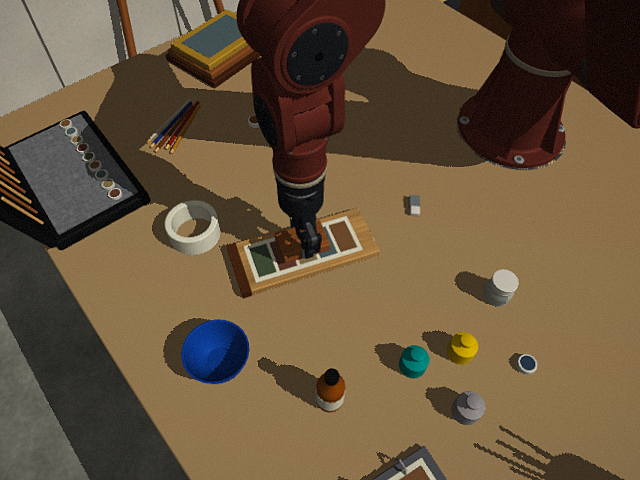

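View pics/w5.png

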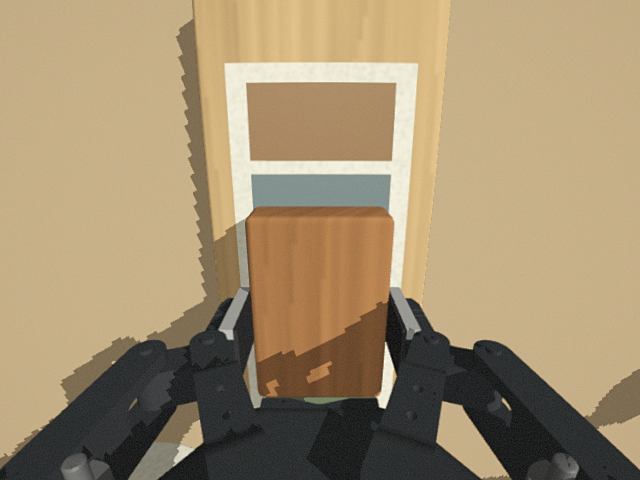

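Request:
step_arm(
  increments=[
    [0.0002,0,0.006,0],
    [0,0,0.003,0],
    [0,0,0.001,0],
    [0,0,0,0],
  ],
)

```text
time: 7.45
position: [0.5904, -0.0382, 0.0363]
tool_rot: [-0.529, -3.097, -0.0]
force: [0.8, -0.0, -2.0]
grip_width: 0.686
```

```bash
python3 p.py .5905 -.0381 .036 160.5
```

```text
t 7.45 pos [ 0.5904 -0.0382  0.0363] psi 160.61 tilt 0.01 grip 0.686 F [ 0.8 -0.  -2. ] q6 0.15 | d(tool) [-0.      0.0002  0.0003] yaw 0.11
```

Request:
step_arm(
  increments=[
    [0,0,0.001,0],
    [0,0,0,0],
  ],
)

```text
time: 7.65
position: [0.5906, -0.0383, 0.0361]
tool_rot: [0.529, 3.096, -0.0]
force: [-4.0, 0.8, 8.6]
grip_width: 0.683
```

Request:
step_arm(
  increments=[
    [0,0,0.001,0],
    [0,0,0,0],
  ],
)

```text
time: 7.85
position: [0.5906, -0.0383, 0.0361]
tool_rot: [0.529, 3.096, -0.0]
force: [-7.4, 1.6, 19.0]
grip_width: 0.684
```

Contact at z≈36 mm. I'll relieve the push, open the jaws and lift.

Request:
step_arm(
  increments=[
    [0,0,-0.0015,0],
    [0,0,0,0],
  ],
)

```text
time: 8.05
position: [0.5908, -0.0383, 0.0361]
tool_rot: [0.529, 3.096, 0.0]
force: [-0.0, 1.5, 6.3]
grip_width: 0.684
```

Request:
step_arm(
  increments=[
    [0,0,0,0],
    [0,0,0,0],
    [0,0,0,0],
    [0,0,0,0],
    [0,0,-0.01,0],
    [0,0,-0.03,0],
    [0,0,-0.03,0],
    [0,0,-0.04,0],
    [0,0,0,0],
  ],
  jaw=1,
)

```text
time: 8.95
position: [0.5937, -0.0388, 0.1518]
tool_rot: [0.527, 3.088, -0.0]
force: [-0.0, -0.7, -0.4]
grip_width: 0.999
```

```bash
cat > rel.py <<'E'
from w import *
from scipy.spatial.transform import Rotation as Ro
s=monitor.sense(); R=Ro.from_rotvec(s["tool_rot"]).as_matrix()
import sys
c=cam("wrist"); cv2.imwrite(f"pics/{sys.argv[1]}.png",c["img"]); W=pts(c); T=(W-s["position"])@R
p=s["position"][:2]
# block top, board
P=W[(W[...,2]>.035)&(W[...,2]<.045)&(np.hypot(W[...,0]-.589,W[...,1]+.038)<.06)&(np.abs(T[...,1])<.036)]
print("block",np.round(sum([list(a) if isinstance(a,tuple) else [a] for a in cv2.minAreaRect(P[:,:2].astype(np.float32)*1000)],[]),1), "z",P[:,2].mean())
P=T[(W[...,2]>.011)&(W[...,2]<.023)&(np.abs(T[...,1])<.07)&(np.abs(T[...,0])<.16)]
for x in(.06,.08,.10,.12):
    q=P[np.abs(P[:,0]-x)<.003]; print("x",x,"y",q[:,1].min().round(4),q[:,1].max().round(4))
for y in(-.045,-.02,0,.02,.045):
    q=P[np.abs(P[:,1]-y)<.003]; print("y",y,"xmax",q[:,0].max().round(4))
B=T[(W[...,2]>.034)&(W[...,2]<.046)&(np.abs(T[...,1])<.036)&(np.abs(T[...,0])<.06)]
for y in(-.02,0,.02):
    q=B[np.abs(B[:,1]-y)<.003]; print("block y",y,"x",q[:,0].min().round(4),q[:,0].max().round(4))
for x in(-.02,0,.02,.04):
    q=B[np.abs(B[:,0]-x)<.003]; print("block x",x,"y",q[:,1].min().round(4),q[:,1].max().round(4))
print(s["time"],s["position"],s["force"])
E
python3 rel.py w6
```

```text
block [589.1 -38.2  60.1  89.9  70.6] z 0.038566088678736496
x 0.06 y -0.0553 0.054
x 0.08 y -0.0558 0.0542
x 0.1 y -0.0555 0.0544
x 0.12 y -0.0555 0.054
y -0.045 xmax 0.1405
y -0.02 xmax 0.1412
y 0 xmax 0.1413
y 0.02 xmax 0.1412
y 0.045 xmax 0.1409
block y -0.02 x -0.0392 0.0503
block y 0 x -0.0391 0.0503
block y 0.02 x -0.0392 0.0503
block x -0.02 y -0.0308 0.0286
block x 0 y -0.031 0.0288
block x 0.02 y -0.031 0.0288
block x 0.04 y -0.031 0.0288
8.95 [ 0.59371337 -0.03882313  0.15179914] [-0.01572902 -0.72269852 -0.38756213]
```

View pics/w6.png

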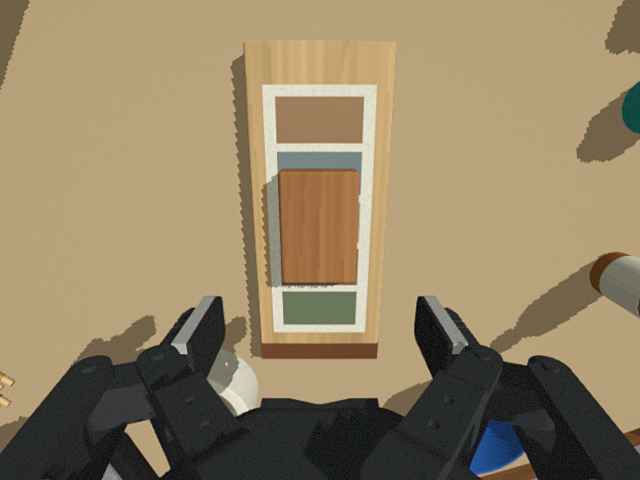

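Block on the board: wrist view shows it centred to within about 1 mm and lengthwise. Next, the grey weight.

Request:
step_arm(
  increments=[
    [0.0075,0.0187,0,0],
    [0.015,0.0373,0,0],
    [0.015,0.0373,0,0],
    [0.015,0.0373,0,0],
    [0.015,0.0373,0,0],
    [0.015,0.0373,0,0],
    [0.015,0.0373,0,0],
    [0.015,0.0373,0,0],
    [0.015,0.0373,0,0],
    [0.015,0.0373,0,0],
    [0.0075,0.0187,0,0],
    [0,0,0,0],
    [0,0,0,0],
  ],
)

```text
time: 10.3
position: [0.5723, 0.3633, 0.1449]
tool_rot: [-0.528, -3.096, 0.002]
force: [0.2, 0.5, 0.6]
grip_width: 1.002
```

```bash
python3 - <<'E'
from w import *
import p; p.go(.577,.3625,.025,160.5)
wrist("w7",0.049,0.065,(.577,.3625),.022)
E
```

```text
t 10.30 pos [0.5723 0.3633 0.1449] psi 160.66 tilt 0.10 grip 1.002 F [0.2 0.5 0.6] q6 0.80 | d(tool) [-0.0048  0.001   0.1199] yaw 0.16
wrist 863 z 0.0542 cen [575.5 364.5] rect [576.3 364.3  23.1  23.2  11.2] circ [576.5 364.3  11.9]
```

View pics/w7.png

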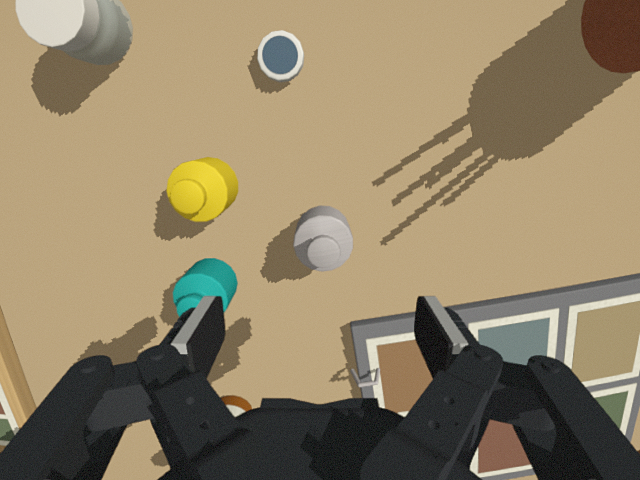

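Request:
step_arm(
  increments=[
    [-0.002,0.001,0.025,0],
    [-0.0018,0.001,0.03,0],
    [0,0,0.03,0],
    [0,0,0.02,0],
    [0,0,0.013,0],
    [0,0,0,0],
    [0,0,0,0],
  ],
)

```text
time: 11.05
position: [0.5777, 0.3637, 0.0286]
tool_rot: [0.53, 3.096, 0.001]
force: [0.7, 0.3, -0.1]
grip_width: 0.999
```

```bash
python3 - <<'E'
from w import *
import p; p.go(.5766,.364,.027,160.5)
wrist("w8",0.049,0.065,(.577,.3625),.022)
E
```

```text
t 11.05 pos [0.5777 0.3637 0.0286] psi 160.57 tilt 0.04 grip 0.999 F [ 0.7  0.3 -0.1] q6 0.79 | d(tool) [ 0.0012 -0.0001  0.0016] yaw 0.07
wrist 2986 z 0.0542 cen [574.7 364.6] rect [576.4 363.7  23.4  24.2  47.5] circ [576.7 364.2  12.4]
```

View pics/w8.png

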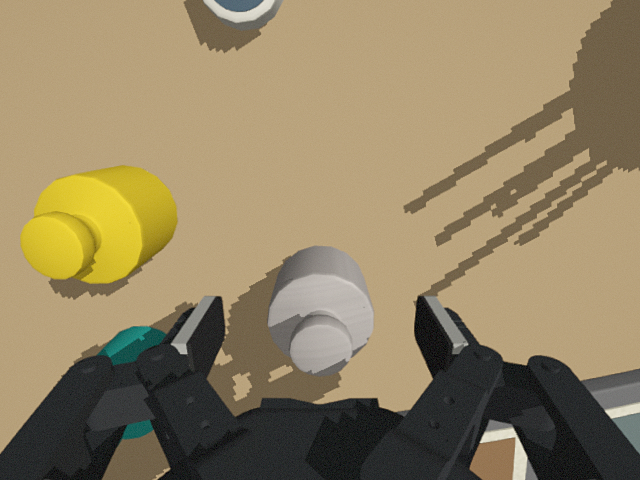

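The grey weight sits between the pads, with its knob at (320,343) and the turquoise and yellow ones clear to the left. Small correction, then close.

Request:
step_arm(
  increments=[
    [0.0012,0,0.001,0],
    [0,0,0,0],
  ],
)

```text
time: 11.3
position: [0.5763, 0.3648, 0.0277]
tool_rot: [0.529, 3.096, 0.001]
force: [-0.4, 0.3, -0.0]
grip_width: 1.0
```

Request:
step_arm(
  increments=[
    [0,0,0,0],
    [0,0,0,0],
    [0,0,0,0],
    [0,0,0,0],
    [0,0,0,0],
    [0,0,0,0],
    [0,0,0,0],
    [0,0,0,0],
  ],
  jaw=-1,
)

```text
time: 12.1
position: [0.5762, 0.3648, 0.0275]
tool_rot: [0.529, 3.096, 0.001]
force: [-1.7, -0.1, 5.2]
grip_width: 0.508
```

```bash
python3 - <<'E'
from w import *
import p; p.go(.5766,.364,.027,160.5)
wrist("w9",0.049,0.065,(.577,.3625),.022)
E
```

```text
t 12.10 pos [0.5762 0.3648 0.0275] psi 160.62 tilt 0.05 grip 0.508 F [-1.7 -0.1  5.2] q6 0.80 | d(tool) [-0.0007 -0.0006  0.0005] yaw 0.12
wrist 3153 z 0.0541 cen [574.5 363.7] rect [573.9 358.9  34.6  24.   63.4] circ [575.4 358.3  17.8]
```

Request:
step_arm(
  increments=[
    [0,0,-0.01,0],
    [0,0,-0.025,0],
    [0,0,-0.035,0],
    [0,0,-0.035,0],
    [0,0,-0.025,0],
    [0,0,-0.01,0],
    [0,0,0,0],
  ],
)

```text
time: 12.85
position: [0.5765, 0.3647, 0.1678]
tool_rot: [0.529, 3.095, 0.002]
force: [0.1, 0.2, -5.2]
grip_width: 0.512
```

```bash
python3 - <<'E'
from w import *
import p; p.go(.5886,-.0376,.15,160.5)
s=monitor.sense(); R=Ro.from_rotvec(s["tool_rot"]).as_matrix()
c=cam("wrist"); cv2.imwrite("pics/w10.png",c["img"]); T=(pts(c)-s["position"])@R
m=(T[...,2]<-.021)&(T[...,2]>-.035)&(np.abs(T[...,1])<.014)&(T[...,0]<.03)&(T[...,0]>-.016)
Q=T[m]; print(len(Q),np.median(Q,0).round(4),np.polyfit(Q[:,0],Q[:,2],1),cv2.minEnclosingCircle(Q[:,:2].astype(np.float32)*1000))
E
```

```text
t 12.85 pos [0.5765 0.3647 0.1678] psi 160.61 tilt 0.10 grip 0.512 F [ 0.1  0.2 -5.2] q6 0.80 | d(tool) [-0.145  -0.3755  0.0176] yaw 0.11
3027 [ 0.0019 -0.0004 -0.0266] [ 0.10416313 -0.0263929 ] ((-0.45251768827438354, -0.11314839869737625), 12.383249282836914)
```

View pics/w10.png

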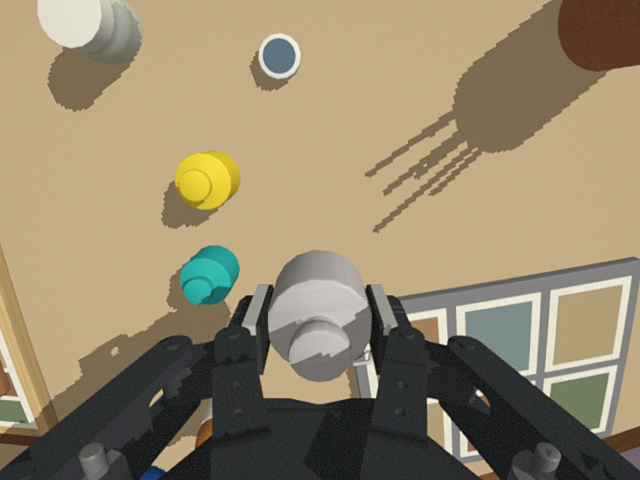

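Request:
step_arm(
  increments=[
    [-0.0066,-0.0171,0,0],
    [-0.0132,-0.0341,0,0],
    [-0.0132,-0.0341,0,0],
    [-0.0132,-0.0341,0,0],
    [-0.0132,-0.0341,0,0],
    [-0.0132,-0.0341,0,0],
    [-0.0132,-0.0341,0,0],
    [-0.0132,-0.0341,0,0],
    [-0.0132,-0.0341,0,0],
    [-0.0132,-0.0341,0,0],
    [-0.0132,-0.0341,0,0],
    [-0.0066,-0.0171,0,0],
    [0,0,0,0],
    [0,0,0,0],
  ],
)

```text
time: 14.3
position: [0.5873, -0.0376, 0.1651]
tool_rot: [-0.53, -3.093, -0.001]
force: [0.4, -0.2, -5.4]
grip_width: 0.507
```

```bash
python3 - <<'E'
from w import *
import p; p.go(.5886,-.0376,.0675,160.5)
E
cat > rel2.py <<'E'
from w import *
s=monitor.sense(); R=Ro.from_rotvec(s["tool_rot"]).as_matrix()
c=cam("wrist"); cv2.imwrite(f"pics/{sys.argv[1]}.png",c["img"]); W=pts(c);T=(W-s["position"])@R
B=T[(W[...,2]>.033)&(W[...,2]<.044)&(T[...,0]>.0)&(T[...,0]<.07)&(np.abs(T[...,1])<.05)]
for x in(.03,.04):
    q=B[np.abs(B[:,0]-x)<.003]; print("block x",x,"y",q[:,1].min().round(4),q[:,1].max().round(4))
for y in(-.02,0,.02):
    q=B[np.abs(B[:,1]-y)<.003]; print("block y",y,"xmax",q[:,0].max().round(4))
Q=T[(T[...,2]<-.021)&(T[...,2]>-.035)&(np.abs(T[...,1])<.014)&(T[...,0]<.03)&(T[...,0]>-.016)]
print("knob",cv2.minEnclosingCircle(Q[:,:2].astype(np.float32)*1000))
E
python3 rel2.py w11
```

```text
t 14.30 pos [ 0.5873 -0.0376  0.1651] psi 160.55 tilt 0.18 grip 0.507 F [ 0.4 -0.2 -5.4] q6 0.15 | d(tool) [-0.0016  0.0005  0.0976] yaw 0.05
block x 0.03 y -0.0299 0.0298
block x 0.04 y -0.0295 0.0295
block y -0.02 xmax 0.0425
block y 0 xmax 0.0425
block y 0.02 xmax 0.0425
knob ((-0.8831250071525574, -0.16538335382938385), 12.547306060791016)
```

View pics/w11.png

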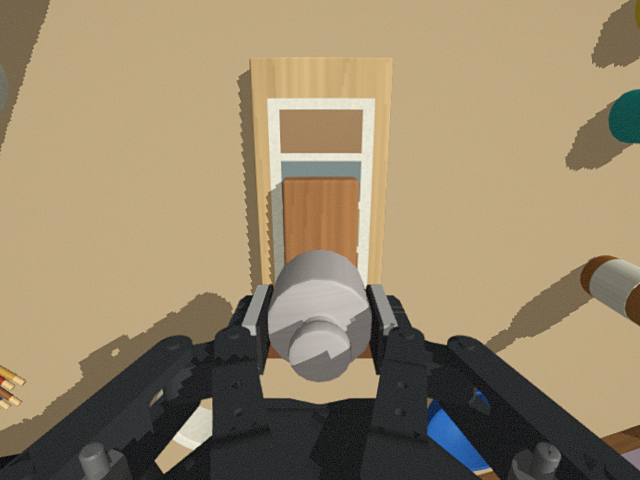

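Request:
step_arm(
  increments=[
    [-0.0016,0.0002,0.015,0],
    [0,0,0.025,0],
    [0,0,0.025,0],
    [0,0,0.015,0],
    [0,0,0.008,0],
    [0,0,0,0],
    [0,0,0,0],
  ],
)

```text
time: 15.05
position: [0.5903, -0.0376, 0.0793]
tool_rot: [0.528, 3.096, 0.0]
force: [-0.2, -0.3, -5.9]
grip_width: 0.506
```

```bash
python3 p.py .5886 -.0376 .0675 160.5; python3 rel2.py w12
```

```text
t 15.05 pos [ 0.5903 -0.0376  0.0793] psi 160.65 tilt 0.03 grip 0.506 F [-0.2 -0.3 -5.9] q6 0.15 | d(tool) [ 0.0016 -0.0006  0.0118] yaw 0.15
block x 0.03 y -0.0309 0.029
block x 0.04 y -0.0308 0.0289
block y -0.02 xmax 0.0458
block y 0 xmax 0.0458
block y 0.02 xmax 0.0458
knob ((-0.7778841853141785, -0.44818228483200073), 12.282282829284668)
```

View pics/w12.png

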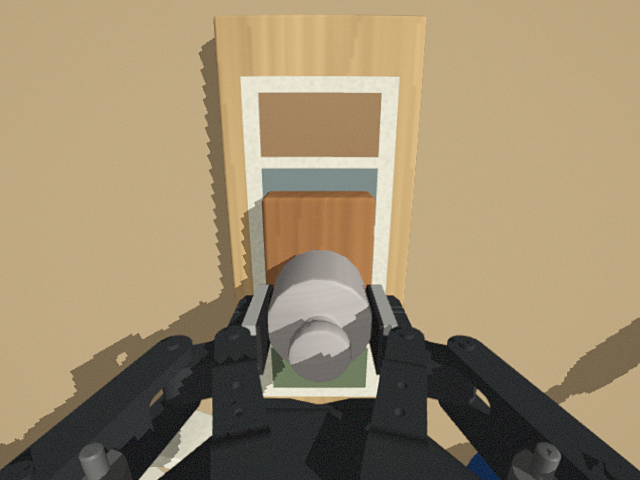

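Request:
step_arm(
  increments=[
    [0.0016,-0.0006,0.004,0.1],
    [0,0,0.004,0],
    [0,0,0.002,0],
    [0,0,0,0],
  ],
)

```text
time: 15.5
position: [0.588, -0.038, 0.0685]
tool_rot: [-0.532, -3.096, -0.0]
force: [0.3, -0.2, -5.8]
grip_width: 0.507
```

```bash
python3 p.py .5886 -.0376 .0675 160.5
```

```text
t 15.50 pos [ 0.588  -0.038   0.0685] psi 160.50 tilt 0.03 grip 0.507 F [ 0.3 -0.2 -5.8] q6 0.15 | d(tool) [-0.0004  0.0006  0.001 ] yaw 0.00
```

Request:
step_arm(
  increments=[
    [-0.0004,0.0003,0.0008,0],
    [0,0,0,0],
  ],
)

```text
time: 15.7
position: [0.5888, -0.0379, 0.068]
tool_rot: [0.532, 3.096, 0.0]
force: [-0.6, 0.4, -5.8]
grip_width: 0.506
```

Request:
step_arm(
  increments=[
    [0,0,0.0006,0],
    [0,0,0,0],
  ],
)

```text
time: 15.9
position: [0.5889, -0.0379, 0.0676]
tool_rot: [0.532, 3.096, -0.0]
force: [0.3, -0.5, -3.9]
grip_width: 0.505
```

Request:
step_arm(
  increments=[
    [0,0,0.0006,0],
    [0,0,0,0],
  ],
)

```text
time: 16.1
position: [0.5889, -0.038, 0.0675]
tool_rot: [0.532, 3.096, -0.0]
force: [-1.8, 0.2, 4.4]
grip_width: 0.503
```

Request:
step_arm(
  increments=[
    [0,0,-0.0006,0],
    [0,0,0,0],
  ],
)

```text
time: 16.3
position: [0.5889, -0.0379, 0.0676]
tool_rot: [0.532, 3.096, -0.0]
force: [-1.0, -0.7, 0.5]
grip_width: 0.505
```

Request:
step_arm(
  increments=[
    [0,0,0,0],
    [0,0,0,0],
    [0,0,0,0],
    [0,0,0,0],
    [0,0,0,0],
    [0,0,-0.015,0],
    [0,0,-0.03,0],
    [0,0,-0.035,0],
    [0,0,-0.03,0],
    [0,0,0,0],
  ],
  jaw=1,
)

```text
time: 17.3
position: [0.5912, -0.0383, 0.1817]
tool_rot: [0.53, 3.089, -0.0]
force: [-0.1, -0.4, 1.4]
grip_width: 0.999
```

```bash
python3 - <<'E'
from w import *
import p; p.go(.369,-.2795,.15,160.5)
wrist("w13",0.090,0.105,(.589,-.038),.025)
wrist("w13b",0.033,0.045,(.589,-.038),.06)
E
```

```text
t 17.30 pos [ 0.5912 -0.0383  0.1817] psi 160.51 tilt 0.40 grip 0.999 F [-0.1 -0.4  1.4] q6 0.15 | d(tool) [ 0.1292 -0.3015  0.0305] yaw 0.01
wrist 883 z 0.0943 cen [588.3 -38.2] rect [588.9 -38.5  22.7  23.1  24.8] circ [589.2 -38.6  12. ]
wrist 3991 z 0.0385 cen [578.2 -34. ] rect [588.9 -38.   60.2  89.1  70.6] circ [588.6 -38.4  52.6]
```

View pics/w13.png

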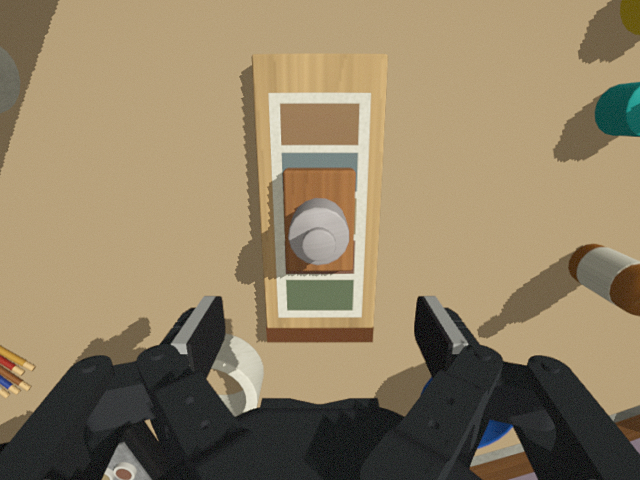

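Request:
step_arm(
  increments=[
    [0.0081,-0.0188,0,0],
    [0.0162,-0.0377,0,0],
    [0.0162,-0.0377,0,0],
    [0.0162,-0.0377,0.005,0],
    [0.0162,-0.0377,0.005,0],
    [0.0162,-0.0377,0.005,0],
    [0.0162,-0.0377,0.005,0],
    [0.0162,-0.0377,0.005,0],
    [0.0081,-0.0188,0.005,0],
    [0,0,0,0],
    [0,0,0,0],
  ],
)

```text
time: 18.5
position: [0.3655, -0.2784, 0.1466]
tool_rot: [-0.534, -3.095, -0.002]
force: [1.1, 0.8, 1.1]
grip_width: 1.001
```

```bash
python3 - <<'E'
from w import *
import p; p.go(.369,-.2795,.021,160.5)
wrist("w14",0.02,0.04,(.369,-.2795),.045)
E
```

```text
t 18.50 pos [ 0.3655 -0.2784  0.1466] psi 160.44 tilt 0.11 grip 1.001 F [1.1 0.8 1.1] q6 -0.47 | d(tool) [-0.0039 -0.      0.1256] yaw -0.06
wrist 3413 z 0.0285 cen [ 366.1 -279.5] rect [ 367.4 -279.6   62.9   62.7   68.1] circ [ 367.5 -280.    32. ]
```

View pics/w14.png

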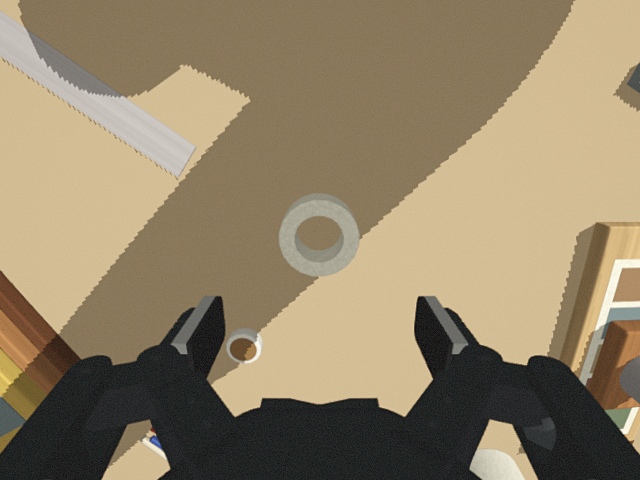

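Request:
step_arm(
  increments=[
    [-0.0014,-0.0005,0.025,0],
    [-0.0014,0,0.03,0],
    [0,0,0.03,0],
    [0,0,0.022,0],
    [0,0,0.012,0],
    [0,0,0.005,0],
    [0,0,0,0],
    [0,0,0,0],
  ],
)

```text
time: 19.35
position: [0.3691, -0.2802, 0.0239]
tool_rot: [0.53, 3.096, -0.001]
force: [0.9, -0.6, 0.4]
grip_width: 1.0
```

```bash
python3 - <<'E'
from w import *
import p; p.go(.368,-.2798,.022,160.5)
wrist("w15",0.02,0.04,(.369,-.2795),.045)
E
```

```text
t 19.35 pos [ 0.3691 -0.2802  0.0239] psi 160.56 tilt 0.04 grip 1.000 F [ 0.9 -0.6  0.4] q6 -0.47 | d(tool) [0.0011 0.     0.0019] yaw 0.06
wrist 12707 z 0.0285 cen [ 365.6 -279. ] rect [ 368.2 -279.8   84.6   64.    39.6] circ [ 368.1 -279.4   45. ]
```

View pics/w15.png

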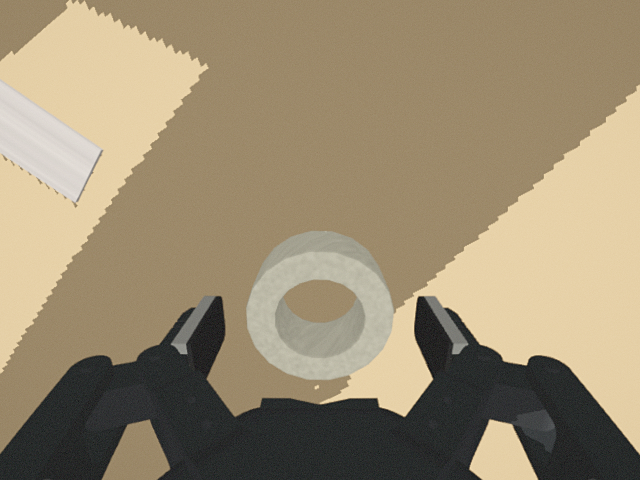

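The small roll is centred between the pads at (320,313). Lower slightly and close.

Request:
step_arm(
  increments=[
    [0.001,0,0.002,0],
    [0,0,0,0],
  ],
)

```text
time: 19.6
position: [0.3675, -0.28, 0.0217]
tool_rot: [0.532, 3.096, -0.0]
force: [-0.5, 0.5, -0.3]
grip_width: 1.002
```

Request:
step_arm(
  increments=[
    [0,0,0,0],
    [0,0,0,0],
    [0,0,0,0],
    [0,0,0,0],
    [0,0,0,0],
    [0,0,0,0],
    [0,0,0,0],
  ],
  jaw=-1,
)

```text
time: 20.3
position: [0.3676, -0.2801, 0.0223]
tool_rot: [0.531, 3.096, -0.001]
force: [-3.4, 2.7, 14.5]
grip_width: 0.727
```

Request:
step_arm(
  increments=[
    [0,0,-0.015,0],
    [0,0,-0.03,0],
    [0,0,-0.04,0],
    [0,0,-0.04,0],
    [0,0,-0.02,0],
    [0,0,0,0],
    [0,0,0,0],
  ],
)

```text
time: 21.0
position: [0.3674, -0.2799, 0.1662]
tool_rot: [0.532, 3.096, -0.0]
force: [-0.2, -0.6, -0.6]
grip_width: 0.721
```

```bash
python3 - <<'E'
from w import *
import p; p.go(.674,-.068,.16,160.5)
s=monitor.sense(); R=Ro.from_rotvec(s["tool_rot"]).as_matrix()
c=cam("wrist"); cv2.imwrite("pics/w16.png",c["img"]); T=(pts(c)-s["position"])@R
m=(T[...,2]<.002)&(T[...,2]>-.015)&(np.abs(T[...,1])<.029)&(np.abs(T[...,0])<.04)
Q=T[m]; print(len(Q),np.median(Q,0).round(4),np.polyfit(Q[:,0],Q[:,2],1).round(4),np.polyfit(Q[:,1],Q[:,2],1).round(4),cv2.minEnclosingCircle(Q[:,:2].astype(np.float32)*1000), Q[:,0].min(),Q[:,0].max())
E
```

```text
t 21.00 pos [ 0.3674 -0.2799  0.1662] psi 160.50 tilt 0.02 grip 0.721 F [-0.2 -0.6 -0.6] q6 -0.47 | d(tool) [-0.2183  0.3021  0.0062] yaw 0.00
11023 [ 0.0044 -0.0003 -0.0061] [ 0.0007 -0.0055] [-0.0016 -0.0055] ((-0.11360055208206177, -0.925467848777771), 32.278602600097656) -0.03167124093628365 0.031689166860810566
```

View pics/w16.png

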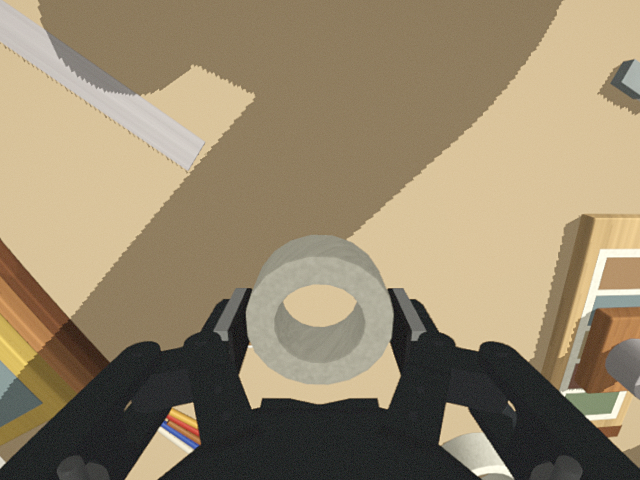

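Request:
step_arm(
  increments=[
    [-0.0121,0.0168,0,0],
    [-0.0243,0.0336,0,0],
    [-0.0243,0.0336,0,0],
    [-0.0243,0.0336,0,0],
    [-0.0243,0.0336,0,0],
    [-0.0243,0.0336,0,0],
    [-0.0243,0.0336,0,0],
    [-0.0243,0.0336,0,0],
    [-0.0243,0.0336,0,0],
    [-0.0121,0.0168,0,0],
    [0,0,0,0],
    [0,0,0,0],
  ],
)

```text
time: 22.25
position: [0.6734, -0.0675, 0.1642]
tool_rot: [-0.53, -3.093, 0.0]
force: [-1.3, -1.0, 0.3]
grip_width: 0.725
```

```bash
python3 - <<'E'
from w import *
import p; p.go(.674,-.068,.0403,160.5)
wrist("w17",0.0,0.04,(.674,-.068),.08)
E
```

```text
t 22.25 pos [ 0.6734 -0.0675  0.1642] psi 160.55 tilt 0.19 grip 0.725 F [-1.3 -1.   0.3] q6 0.13 | d(tool) [-0.0011 -0.0002  0.1239] yaw 0.05
wrist 13011 z 0.0172 cen [648.8 -58.4] rect [670.7 -64.6 157.7 150.6  39. ] circ [673.4 -67.4  79.5]
```

View pics/w17.png

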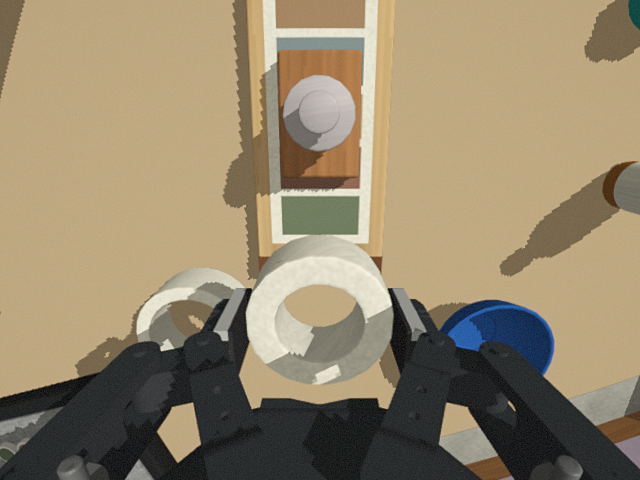

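Request:
step_arm(
  increments=[
    [-0.001,0,0.02,0],
    [0,0,0.03,0],
    [0,0,0.03,0],
    [0,0,0.02,0],
    [0,0,0.01,0],
    [0,0,0.004,0],
    [0,0,0,0],
    [0,0,0,0],
  ],
)

```text
time: 23.1
position: [0.676, -0.0685, 0.0536]
tool_rot: [0.532, 3.094, -0.0]
force: [-0.0, -0.0, -0.1]
grip_width: 0.724
```

```bash
python3 - <<'E'
from w import *
import p; p.go(.674,-.068,.0403,160.5)
s=monitor.sense(); R=Ro.from_rotvec(s["tool_rot"]).as_matrix()
c=cam("wrist"); cv2.imwrite("pics/w18.png",c["img"]); W=pts(c);T=(W-s["position"])@R
m=(W[...,2]>.033)&(W[...,2]<.044)&(T[...,0]>.04)&(np.abs(T[...,1])<.05)
B=T[m]
for y in(-.025,-.02,.02,.025):
    q=B[np.abs(B[:,1]-y)<.003]; print("block y",y,"xmin,max",q[:,0].min().round(4),q[:,0].max().round(4))
B=T[(W[...,2]>.011)&(W[...,2]<.023)&(T[...,0]>.03)&(np.abs(T[...,1])<.07)]
for x in(.045,.06,.08,.1):
    q=B[np.abs(B[:,0]-x)<.003]; print("board x",x,"y",q[:,1].min().round(4),q[:,1].max().round(4))
E
```

```text
t 23.10 pos [ 0.676  -0.0685  0.0536] psi 160.49 tilt 0.10 grip 0.724 F [-0.  -0.  -0.1] q6 0.13 | d(tool) [ 0.0021 -0.0002  0.0133] yaw -0.01
block y -0.025 xmin,max 0.0466 0.1263
block y -0.02 xmin,max 0.0466 0.1264
block y 0.02 xmin,max 0.0474 0.1263
block y 0.025 xmin,max 0.0474 0.1267
board x 0.045 y -0.0554 0.0547
board x 0.06 y -0.0548 0.0548
board x 0.08 y -0.0552 0.0547
board x 0.1 y -0.0551 0.0547
```

View pics/w18.png

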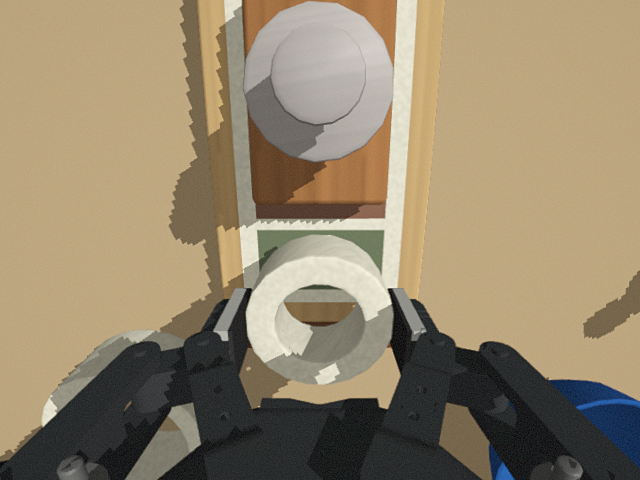

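Request:
step_arm(
  increments=[
    [0.002,-0.0002,0.006,0],
    [0,0,0.004,0],
    [0,0,0.002,0],
    [0,0,0,0],
  ],
)

```text
time: 23.55
position: [0.6732, -0.0675, 0.0405]
tool_rot: [-0.532, -3.096, 0.0]
force: [-2.6, 1.1, 3.7]
grip_width: 0.723
```

```bash
python3 p.py .674 -.068 .0403 160.5
```

```text
t 23.55 pos [ 0.6732 -0.0675  0.0405] psi 160.51 tilt 0.03 grip 0.723 F [-2.6  1.1  3.7] q6 0.13 | d(tool) [-0.0009 -0.0001  0.0002] yaw 0.01
```

Request:
step_arm(
  increments=[
    [0,0,-0.0015,0],
    [-0.0008,0,0,0],
    [0,0,0.0012,0],
    [0,0,0,0],
    [0,0,0,0],
  ],
)

```text
time: 24.05
position: [0.6741, -0.0679, 0.0405]
tool_rot: [-0.532, -3.096, -0.0]
force: [0.2, -0.3, -0.4]
grip_width: 0.722
```

```bash
python3 p.py .674 -.068 .0403 160.5
```

```text
t 24.05 pos [ 0.6741 -0.0679  0.0405] psi 160.51 tilt 0.01 grip 0.722 F [ 0.2 -0.3 -0.4] q6 0.13 | d(tool) [ 0.0001 -0.0001  0.0002] yaw 0.01
```

On target and just at contact. Release and lift.

Request:
step_arm(
  increments=[
    [0,0,0,0],
    [0,0,0,0],
    [0,0,0,0],
    [0,0,0,0],
    [0,0,0,0],
    [0,0,-0.01,0],
    [0,0,-0.03,0],
    [0,0,-0.04,0],
    [0,0,-0.04,0],
    [0,0,-0.02,0],
    [0,0,0,0],
    [0,0,0,0],
  ],
  jaw=1,
)

```text
time: 25.25
position: [0.6743, -0.0679, 0.1813]
tool_rot: [0.532, 3.095, -0.0]
force: [-0.1, 0.4, -0.9]
grip_width: 1.002
```

```bash
python3 - <<'E'
from w import *
import p; p.go(.372,.2588,.15,160.5)
wrist("w19",0.045,0.055,(.674,-.068),.05)
E
```

```text
t 25.25 pos [ 0.6743 -0.0679  0.1813] psi 160.51 tilt 0.05 grip 1.002 F [-0.1  0.4 -0.9] q6 0.13 | d(tool) [0.394  0.2071 0.0309] yaw 0.01
wrist 2765 z 0.0466 cen [672.9 -67.8] rect [673.9 -68.2  62.5  63.1  71.9] circ [673.9 -68.1  32. ]
```

View pics/w19.png

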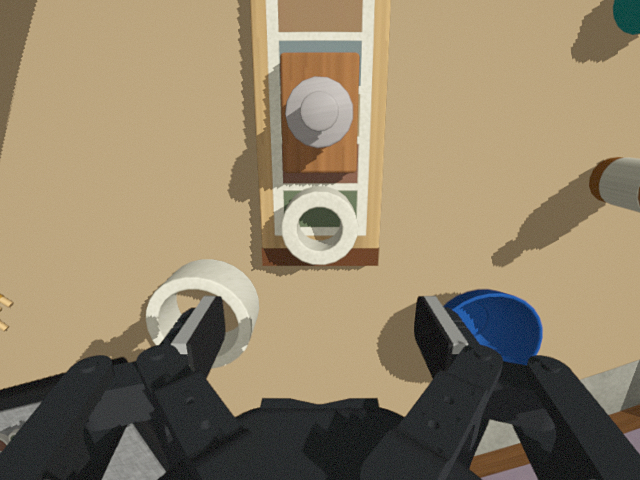

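Request:
step_arm(
  increments=[
    [0.0197,0.0104,0,0],
    [0.0394,0.0207,0,0],
    [0.0394,0.0207,0,0],
    [0.0394,0.0207,0,0],
    [0.0394,0.0207,0,0],
    [0.0394,0.0207,0,0],
    [0.0394,0.0207,0,0],
    [0.0394,0.0207,0,0],
    [0.0394,0.0207,0.01,0],
    [0.0394,0.0207,0.01,0],
    [0.0197,0.0104,0.01,0],
    [0,0,0,0],
    [0,0,0,0],
  ],
)

```text
time: 26.6
position: [0.3712, 0.2586, 0.15]
tool_rot: [-0.53, -3.095, 0.002]
force: [0.1, -0.3, 0.6]
grip_width: 1.002
```

```bash
python3 - <<'E'
from w import *
import p; p.go(.372,.2588,.03,160.5)
wrist("w20",0.047,0.065,(.372,.2588),.035)
E
```

```text
t 26.60 pos [0.3712 0.2586 0.15  ] psi 160.58 tilt 0.10 grip 1.002 F [ 0.1 -0.3  0.6] q6 0.79 | d(tool) [-0.0007  0.0007  0.12  ] yaw 0.08
wrist 3130 z 0.0536 cen [370.1 259.6] rect [371.2 259.2  45.6  45.9  39.7] circ [371.2 259.3  23.3]
```

View pics/w20.png

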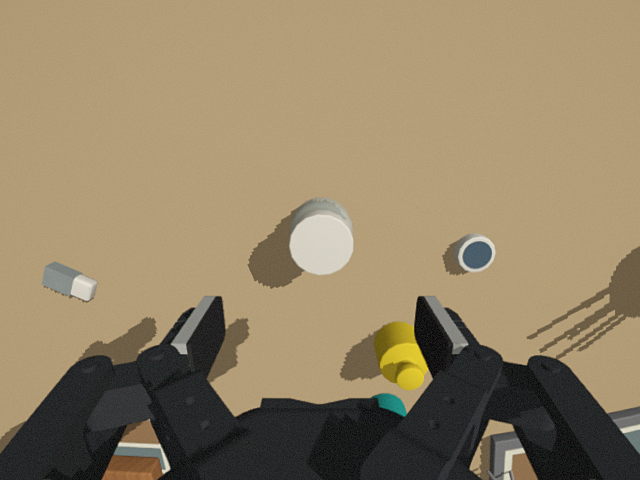

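Request:
step_arm(
  increments=[
    [0,0.0006,0.025,0],
    [0,0,0.035,0],
    [0,0,0.03,0],
    [0,0,0.018,0],
    [0,0,0.01,0],
    [0,0,0.002,0],
    [0,0,0,0],
    [0,0,0,0],
  ],
)

```text
time: 27.45
position: [0.373, 0.2595, 0.0316]
tool_rot: [0.532, 3.095, 0.001]
force: [-0.7, -0.6, 0.1]
grip_width: 0.996
```

```bash
python3 - <<'E'
from w import *
import p; p.go(.3714,.2592,.03,160.5)
wrist("w21",0.047,0.065,(.372,.2588),.03)
E
```

```text
t 27.45 pos [0.373  0.2595 0.0316] psi 160.49 tilt 0.09 grip 0.996 F [-0.7 -0.6  0.1] q6 0.79 | d(tool) [ 0.0014 -0.0009  0.0016] yaw -0.01
wrist 10499 z 0.0537 cen [368.8 259.8] rect [371.3 258.9  46.   46.3  18.4] circ [371.9 259.   24. ]
```

View pics/w21.png

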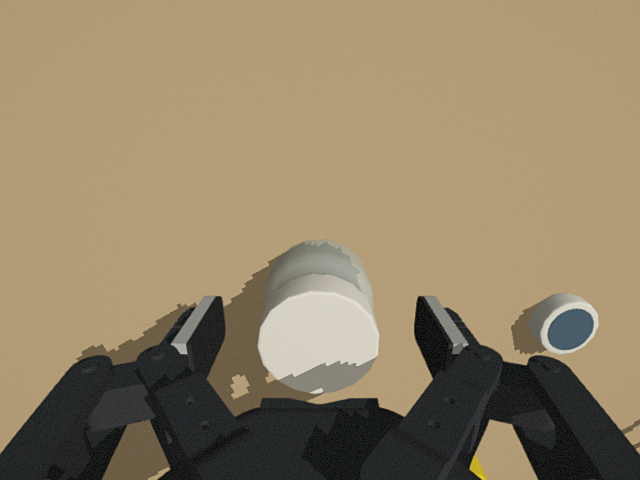

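The jar is centred between the jaws, with its lid at (319,340) and the small dish clear at (568,330). Correct by 1 mm, close and lift.

Request:
step_arm(
  increments=[
    [0.0013,-0.0006,0.001,0],
    [0,0,0,0],
    [0,0,0,0],
  ],
)

```text
time: 27.8
position: [0.3706, 0.2593, 0.0299]
tool_rot: [0.532, 3.096, 0.0]
force: [0.6, -0.2, 0.2]
grip_width: 1.001
```

Request:
step_arm(
  increments=[
    [0,0,0,0],
    [0,0,0,0],
    [0,0,0,0],
    [0,0,0,0],
    [0,0,0,0],
    [0,0,0,0],
    [0,0,0,0],
    [0,0,0,0],
  ],
  jaw=-1,
)

```text
time: 28.6
position: [0.3708, 0.2594, 0.0304]
tool_rot: [0.532, 3.096, 0.001]
force: [-3.2, -1.5, 12.9]
grip_width: 0.569
```

Request:
step_arm(
  increments=[
    [0,0,-0.01,0],
    [0,0,-0.025,0],
    [0,0,-0.035,0],
    [0,0,-0.035,0],
    [0,0,-0.025,0],
    [0,0,-0.01,0],
    [0,0,0,0],
    [0,0,0,0],
  ],
)

```text
time: 29.4
position: [0.3701, 0.2589, 0.1687]
tool_rot: [-0.532, -3.095, 0.001]
force: [0.1, -0.2, -2.6]
grip_width: 0.568
```

```bash
python3 - <<'E'
from w import *
import p; p.go(.5042,-.008,.17,160.5)
s=monitor.sense(); R=Ro.from_rotvec(s["tool_rot"]).as_matrix()
c=cam("wrist"); cv2.imwrite("pics/w22.png",c["img"]); T=(pts(c)-s["position"])@R
m=(T[...,2]<-.018)&(T[...,2]>-.035)&(np.abs(T[...,1])<.025)&(np.abs(T[...,0])<.03)
Q=T[m]; print(len(Q),np.median(Q,0).round(4),np.polyfit(Q[:,0],Q[:,2],1).round(4),np.polyfit(Q[:,1],Q[:,2],1).round(4),cv2.minEnclosingCircle(Q[:,:2].astype(np.float32)*1000), Q[:,0].min(),Q[:,0].max())
E
```

```text
t 29.40 pos [0.3701 0.2589 0.1687] psi 160.51 tilt 0.08 grip 0.568 F [ 0.1 -0.2 -2.6] q6 0.79 | d(tool) [-0.2155 -0.2069 -0.0013] yaw 0.01
10979 [ 0.0022 -0.0004 -0.0231] [ 0.0188 -0.023 ] [-0.0065 -0.0229] ((1.3272886276245117, -0.012342453002929688), 27.725717544555664) -0.024260182546704038 0.022793611168293433
```

View pics/w22.png

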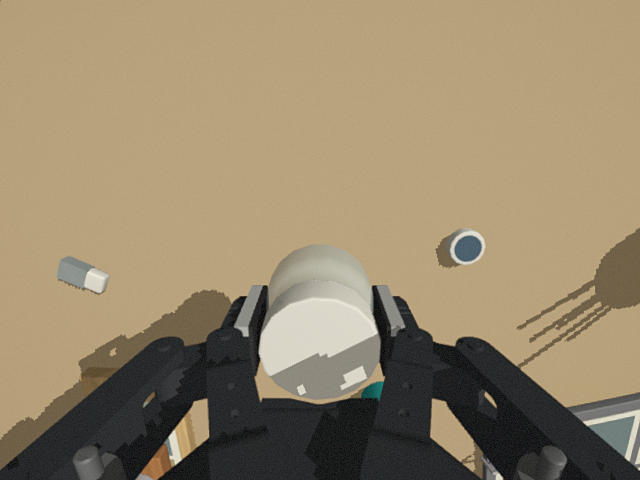

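Request:
step_arm(
  increments=[
    [-0.0153,-0.0148,0,0],
    [-0.0307,-0.0296,0,0],
    [-0.0307,-0.0296,0,0],
    [-0.0307,-0.0296,0,0],
    [-0.0307,-0.0296,0,0],
    [-0.0307,-0.0296,0,0],
    [-0.0307,-0.0296,0,0],
    [-0.0153,-0.0148,0,0],
    [0,0,0,0],
    [0,0,0,0],
  ],
)

```text
time: 30.45
position: [0.503, -0.0078, 0.1682]
tool_rot: [-0.533, -3.093, -0.0]
force: [-0.3, -0.1, -1.9]
grip_width: 0.568
```

```bash
python3 p.py .5035 -.0078 .0484 160.5; cat > rel3.py <<'E'
from w import *
s=monitor.sense(); R=Ro.from_rotvec(s["tool_rot"]).as_matrix()
c=cam("wrist"); cv2.imwrite(f"pics/{sys.argv[1]}.png",c["img"]); W=pts(c);T=(W-s["position"])@R
B=T[(W[...,2]>.011)&(W[...,2]<.024)&(T[...,0]>.028)&(T[...,0]<.08)&(np.abs(T[...,1])<.07)]
for x in(.032,.036,.04):
    q=B[np.abs(B[:,0]-x)<.003]; print("board x",x,"y",q[:,1].min().round(4),q[:,1].max().round(4))
for y in(-.04,-.02,0,.02,.04):
    q=B[np.abs(B[:,1]-y)<.003]; print("y",y,"xmax",q[:,0].max().round(4))
E
python3 rel3.py w23
```

```text
t 30.45 pos [ 0.503  -0.0078  0.1682] psi 160.45 tilt 0.18 grip 0.568 F [-0.3 -0.1 -1.9] q6 0.18 | d(tool) [-0.0008  0.0002  0.1198] yaw -0.05
board x 0.032 y -0.0547 0.0556
board x 0.036 y -0.0544 0.0552
board x 0.04 y -0.0541 0.0544
y -0.04 xmax 0.0438
y -0.02 xmax 0.0439
y 0 xmax 0.0438
y 0.02 xmax 0.0439
y 0.04 xmax 0.044
```

View pics/w23.png

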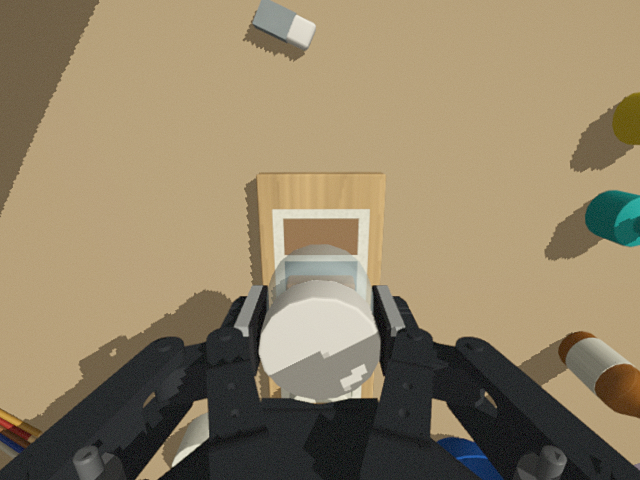

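Request:
step_arm(
  increments=[
    [-0.0005,0,0.02,0],
    [0,0,0.03,0],
    [0,0,0.03,0],
    [0,0,0.018,0],
    [0,0,0.01,0],
    [0,0,0.003,0],
    [0,0,0,0],
    [0,0,0,0],
  ],
)

```text
time: 31.3
position: [0.5051, -0.0078, 0.0596]
tool_rot: [0.531, 3.095, 0.0]
force: [0.3, 0.1, -2.0]
grip_width: 0.563
```

```bash
python3 p.py .5035 -.0078 .0484 160.5;python3 rel3.py w24
```

```text
t 31.30 pos [ 0.5051 -0.0078  0.0596] psi 160.53 tilt 0.08 grip 0.563 F [ 0.3  0.1 -2. ] q6 0.18 | d(tool) [ 0.0016 -0.0005  0.0112] yaw 0.03
board x 0.032 y -0.0555 0.0544
board x 0.036 y -0.0554 0.0545
board x 0.04 y -0.0553 0.0546
y -0.04 xmax 0.0463
y -0.02 xmax 0.0462
y 0 xmax 0.0462
y 0.02 xmax 0.0462
y 0.04 xmax 0.0464
```

View pics/w24.png

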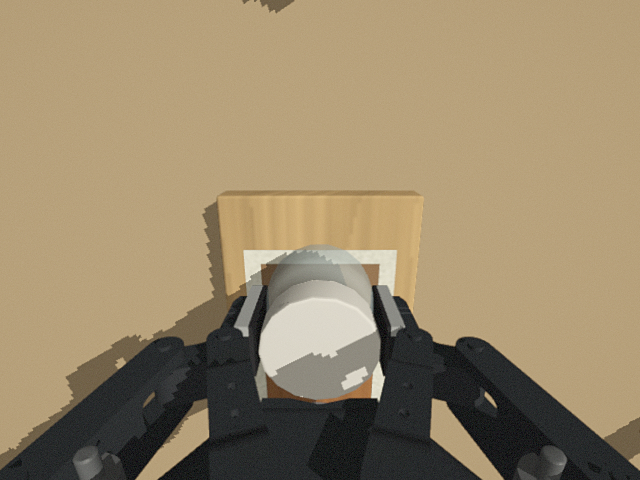

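Request:
step_arm(
  increments=[
    [0.0016,-0.0005,0.005,0],
    [0,0,0.003,0],
    [0,0,0.0015,0],
    [0,0,0,0],
    [0,0,0,0],
  ],
)

```text
time: 31.85
position: [0.5028, -0.0079, 0.0492]
tool_rot: [-0.532, -3.096, -0.0]
force: [-0.3, 0.4, -1.6]
grip_width: 0.564
```

```bash
python3 p.py .5035 -.0078 .0484 160.5
```

```text
t 31.85 pos [ 0.5028 -0.0079  0.0492] psi 160.51 tilt 0.01 grip 0.564 F [-0.3  0.4 -1.6] q6 0.18 | d(tool) [-0.0006  0.0003  0.0008] yaw 0.01
```

Request:
step_arm(
  increments=[
    [-0.0006,0.0002,0.0008,0],
    [0,0,0,0],
    [0,0,0,0],
  ],
)

```text
time: 32.15
position: [0.5035, -0.008, 0.0486]
tool_rot: [0.532, 3.096, -0.0]
force: [-1.0, -0.3, 2.6]
grip_width: 0.561
```

Request:
step_arm(
  increments=[
    [0,0,0.0005,0],
    [0,0,0,0],
  ],
)

```text
time: 32.35
position: [0.5035, -0.0079, 0.0485]
tool_rot: [0.532, 3.096, -0.0]
force: [-3.5, -0.0, 9.5]
grip_width: 0.567
```

Contact. Ease off, open and lift clear.

Request:
step_arm(
  increments=[
    [0,0,-0.0008,0],
    [0,0,0,0],
  ],
)

```text
time: 32.55
position: [0.5036, -0.0079, 0.0487]
tool_rot: [0.532, 3.096, 0.0]
force: [-0.6, 0.0, -2.4]
grip_width: 0.563
```

Request:
step_arm(
  increments=[
    [0,0,0,0],
    [0,0,0,0],
    [0,0,0,0],
    [0,0,0,0],
    [0,0,0,0],
    [0,0,-0.01,0],
    [0,0,-0.03,0],
    [0,0,-0.04,0],
    [0,0,-0.04,0],
    [0,0,-0.02,0],
    [0,0,0,0],
    [0,0,0,0],
  ],
  jaw=1,
)

```text
time: 33.75
position: [0.5035, -0.0079, 0.1892]
tool_rot: [0.532, 3.095, 0.0]
force: [0.4, 0.3, -0.0]
grip_width: 0.996
```

```bash
python3 - <<'E'
from w import *
import p; p.go(.35,.25,.25)
wrist("w25",0.067,0.08,(.504,-.008),.04)
E
```

```text
t 33.75 pos [ 0.5035 -0.0079  0.1892] psi 160.51 tilt 0.06 grip 0.996 F [ 0.4  0.3 -0. ] q6 0.18 | d(tool) [ 0.2307  0.1919 -0.061 ]
wrist 2651 z 0.0716 cen [503.   -8.1] rect [503.6  -8.7  45.4  46.   70.7] circ [503.9  -8.5  23.3]
```

View pics/w25.png

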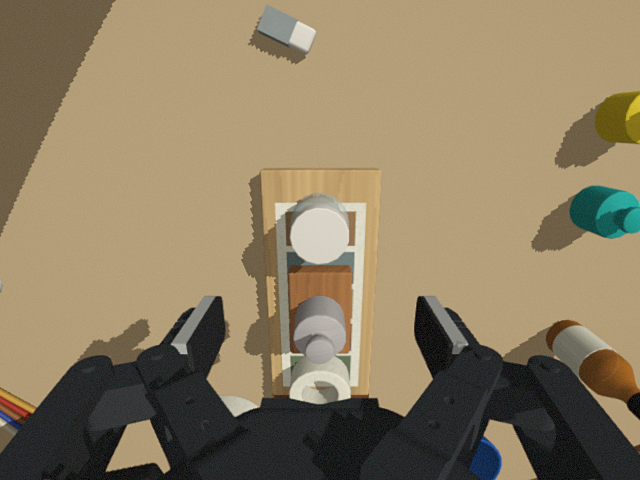

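Request:
step_arm(
  increments=[
    [0.003,-0.018,-0.007,0],
    [0.0053,-0.036,-0.007,0],
    [0.0053,-0.036,-0.007,0],
    [0.0053,-0.036,-0.007,0],
    [0.0053,-0.036,-0.007,0],
    [0.0053,-0.036,-0.007,0],
    [0.0053,-0.036,-0.007,0],
    [0.0053,-0.036,-0.007,0],
    [0.0053,-0.036,0,0],
    [0.003,-0.018,0,0],
    [0,0,0,0],
  ],
)

```text
time: 34.9
position: [0.3483, -0.2985, 0.2435]
tool_rot: [-0.536, -3.094, -0.002]
force: [-0.1, 0.1, 0.5]
grip_width: 1.0
```

```bash
python3 - <<'E'
from w import *
for n in("top","scene"):
    c=cam(n); cv2.imwrite(f"pics/{n}9.png",c["img"]); W=pts(c)
    bz=dict(top=-.0012,scene=.0005)[n]
    def f(nm,xy,zl,zh,r):
        P=W[(np.hypot(W[...,0]-xy[0],W[...,1]-xy[1])<r)&(W[...,2]>zl)&(W[...,2]<zh)][:,:2].astype(np.float32)*1000
        if len(P)<8: print(nm,"few");return
        (x,y),(a,b),an=cv2.minAreaRect(P); (u,v),r_=cv2.minEnclosingCircle(P)
        print(n,nm,len(P),"rect",np.round([x,y,a,b,an],1),"circ",np.round([u,v,r_],1))
    f("board",(.5895,-.038),.011,.023,.16)
    f("block",(.589,-.038),.033,.044,.06); f("weight",(.589,-.038),.092,.102,.025)
    f("roll",(.674,-.068),.043,.053,.045); f("jar",(.504,-.008),.068,.078,.035)
    f("big",(.7253,-.207),.04,.05,.06); f("bottle",(.7325,.208),.115,.125,.02)
print(monitor.sense()["time"])
E
```

```text
top board 3131 rect [590.1 -38.8 110.3 271.8  70.5] circ [590.4 -38.4 145.2]
top block 586 rect [596.  -41.6  59.7 104.   70.5] circ [592.6 -41.6  55.3]
top weight 70 rect [ 5.892e+02 -3.860e+01  2.080e+01  2.050e+01  1.000e-01] circ [589.2 -39.6  11.2]
top roll 329 rect [ 6.743e+02 -6.900e+01  6.300e+01  6.050e+01  2.000e-01] circ [674.6 -69.   32. ]
top jar 311 rect [504.4 -10.3  44.4  43.6   0.8] circ [504.5  -9.4  23. ]
top big 542 rect [ 725.9 -207.7   97.6   99.8   62.9] circ [ 725.5 -208.1   50.3]
top bottle 65 rect [732.9 207.5  19.9  18.8  34.8] circ [732.1 207.7  10.6]
scene board 3849 rect [589.1 -37.1 114.4 270.9  70.3] circ [589.3 -38.2 144.8]
scene block 860 rect [588.8 -37.7  62.2  90.7  70.7] circ [589.  -37.5  52.4]
scene weight 125 rect [588.9 -37.9  24.   21.2  51. ] circ [588.9 -37.6  12.3]
scene roll 604 rect [674.  -67.5  64.2  63.1  41.9] circ [674.  -67.6  33. ]
scene jar 429 rect [504.1  -7.3  45.2  46.   14.7] circ [504.1  -8.   24. ]
scene big 830 rect [ 725.7 -205.2   97.9   98.9   50.8] circ [ 725.6 -205.7   50.6]
scene bottle 183 rect [733.1 210.8  20.7  20.4  31.6] circ [733.1 210.3  10.8]
35.0
```

View pics/top9.png

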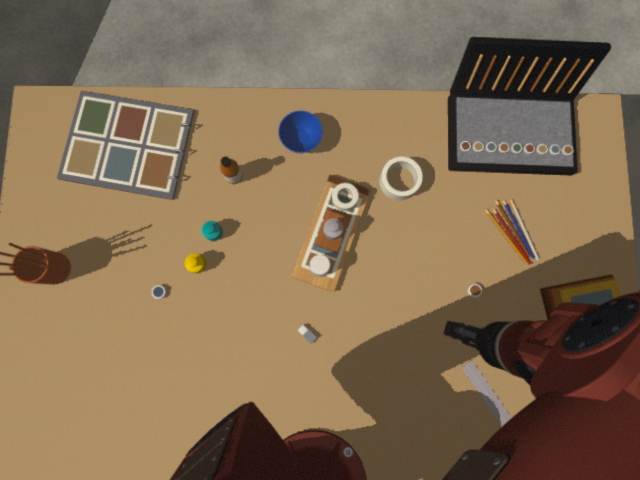

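View pics/scene9.png

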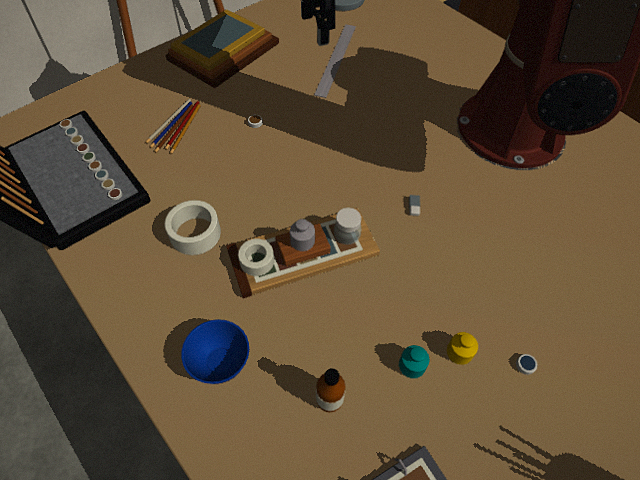

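The top and scene views agree: the block, weight, roll and jar are all standing on the board, and the big roll (401,178) and bottle (230,170) are unmoved. Handing in.

```bash
python3 -c "
from bench import hand_in
print(hand_in())"
```

```text
the job is handed in; nothing more can be done
None
```

The job is done and handed in at about 35 s of the 109 s allowed. I worked in the order asked: block, steel weight (the grey one), small roll, jar. Each was lowered until it touched, then released.

- **Placing:** in the scene and wrist cameras every piece is within about 1 mm of its target. The block is centred and lies lengthwise along the board to within half a degree, and the weight is centred on it. The small roll lies flat and the jar stands upright, each about 90 mm from the board's centre on the middle line.
- **Steel weight:** it touched only the table and the block, never the board or the picture.
- **Left alone:** the big roll, the bottle and the turquoise and yellow look-alikes were not touched. The big roll and bottle measure the same as at the start, to within camera noise of about 1 mm.
- **Forces:** the highest contact reading I saw was about 20 N, while setting the block down; readings came only at the end of each move.
- **Disagreements:** the top and scene cameras differ by 1 to 2 mm, mainly sideways, which is within their stated calibration. The top camera's final reading of the block was no use, because its height band caught parts of other pieces. I relied on the scene and wrist cameras for the block.

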